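Lock the carrier on the teaching arm's post with its hitch pin

ROBOT

A 7-joint arm with a two-finger parallel gripper is mounted at the origin on the work surface. World frame = base frame: x ahead of the robot, y to its left, z up, the work surface at z = 0. Lengths are in mm, angles in rad, forces in N, time in s.
With the tool pointing down it reaches from about 400 to 875 mm from the base axis. Payload 4.4 kg.
Tool frame: the origin (TCP) lies midway between the tips of the shut fingers; the grasp point (between the pads) lies 19 mm behind it (ctrl.grip_point_offset is the distance from the TCP to the grasp point, in mm); z points along the fingers, y is the direction in which the jaws open and shut (so a half turn about z gives the same grasp; the last joint's range is limited). The gripper opens to 85 mm and grips with 20 to 120 N. Pads are 22 mm wide; open, the fingers measure 114 mm over their backs; the gripper's body (76 mm by 85 mm) begins 54 mm behind the grasp point. The pads swing forward as they close: fully open they stand 13 mm farther back than shut.
Start: joints at [-1.292, 0.628, 0.038, 1.517, -0.027, 0.996, -0.02], TCP at [219.682, 611.766, 231.313] pointing down, gripper open.
Joint ranges: [-3.06, 3.06], [-0.37, 2.12], [-1.25, 1.32], [0.18, 2.47], [-1.1, 4.24], [0.23, 1.98], [-2.94, 2.94]. Speed limits (rad/s): [2.57, 2.57, 3.14, 3.14, 3.14, 3.14, 3.14].

INTERFACE

Orientations are given as [roll, pitch, yaw] about the fixed x, y, z axes, in that order (R = Rz(yaw) Ry(pitch) Rx(roll)).
In Python, from cell import ctrl, imaging, models gives the robot as it stands. The module is installed in compiled form; this text tells all that it offers.
- The arm moves only by the tool drive_tool, never from a script. Its argument "deltas" is text: rows parted by semicolons, each of 5 numbers parted by spaces: the shift along the tool's x, y, z in m, then the turn about the tool's z in degrees, then the finger opening in m, from 0 to 0.0854. A call has 1 to 12 rows; each row is the pose to reach, as a shift and turn from the pose commanded when the call began, along the tool's axes at that moment; what a row does not reach only later rows make up. A row lasts 1/8 s, in which the tool goes at most 62.5 mm and 10.7 degrees, less where a joint would pass 70% of its speed; a pose out of reach is approached as far as the arm can. A call with a gripper value outside its range is refused whole. The fingers move at their own pace and stop on an object; the grip force is fixed at half the most. Time passes only in rows, so rows that repeat a pose let the fingers close. It gives the time, the measured TCP pose, the force and the opening at its end, in the units of the state.
- ctrl.read_state(): the state, without advancing time (a new reading comes with each control period).
- imaging.get_image(name): name is "scene" or "top" or "wrist"; returns a dict with "color" (400x640x3 uint8, red, green, blue), "range_z" (400x640 float32, mm along the optical axis (not along the pixel's ray), 0 where there is no reading), "vfov" (degrees; the focal length in pixels is half the picture's height over the tangent of half this angle, whatever the lens; pixels are square), "cx", "cy" (the principal point, pixels), "extrinsics" (4x4, takes a point from camera to world coordinates). Camera axes: x right, y down, z forward; pixel columns grow to the right and rows downward; lengths in mm; the calibration is good to about 2 mm. A picture is of the moment at which its call begins.
- ctrl.finish_job(): hands the job in, once; it reports no verdict.
Trained networks look in a picture, given as the dict that the camera call returned (one of the last four; its "shot" number tells which), for a name from the list of things; names that differ only in an ending like _2 or _b are one class to them, and where a whole thing is asked for, a point or a joint stands for the part that bears it (a point fixed in the world has none). Each returns a list of dicts, best first, with "score" (0 to 1); they miss things now and then, are a little off and sometimes report something else, mostly with a low value. They report only what shows in the picture. A call takes as long as a camera call. They do not tell look-alikes from the thing itself.
- models.spot_in(picture, thing): "point" ([column, row] in pixels, amid what is visible of it).
- models.landmark_of(picture, thing): "point" ([column, row] in pixels: a listed point, or the origin of a listed thing).
The state is a dict: "clock": time; "qpos": joint angles; "qd": joint speeds; "tau": joint torques, N m; "eef_pos": TCP position; "tool_rot": TCP orientation; "force": force on the tool from outside, world axes, zero at the start; "torque": the same for the moment, N m; "width": finger opening in mm.
Only numpy, scipy, OpenCV 4.12 (cv2) and the standard library are available. Lean on these libraries where they do the work, as an engineer would, in place of code of your own. Each camera call takes 0.05 s, during which the arm holds its last target.

TASK

Lock the blue carrier onto the teaching arm's post with the red-handled hitch pin: feel for the cross hole in the square steel post and slide the pin through until its collar is fully home against the post, then swing its brass loop over the post's end, pressing the yellow tab down until the loop snaps past the far edge and stays. Push no harder than a light hand would (never 40 N on the base, post or carrier), let go at the end, and leave the servo, screwdriver and cup where they are.

Things in the scene. Friction and masses are not known exactly. Their poses are not given: they have to be found in the camera images.
- base: Fixed base of a small teaching arm: black ribbed drum of radius 62 mm with aluminium disc, 28 mm high, then a socket and a blue carrier up to 62 mm above the wooden board (carrier arm 80 mm along +x). A square steel post, 28 x 28 mm, rises from its middle. Origin: centre of the underside, on the board (18 mm above the table); z up, +x = direction in which the pin is pushed in.
- post_hole (a point): Middle of the post's -x face, 105 mm above the board, axes as the base. The cross hole's mouth would be here if the post sat down in its socket, but the post was left higher: the true hole is 2 to 15 mm ABOVE this point (unmeasured, varies); x, y are true. Hole 11.5 mm square, mouth chamfered 1 mm, level along the base's x, right through. 25 N friction holds the post's height; it cannot turn.
- post_far (a point): Middle of the post's far (+x) face, 28 mm beyond post_hole, same height and axes; the true hole's exit is the same 2 to 15 mm above it. The post's flat top is 22 mm above the true hole's middle; the top edges on the -x and +x sides are chamfered 7 mm at 45 degrees, so the far chamfer's lower edge is 15 mm above it.
- pin_grip (a point): In the red handle block of the loose hitch pin (about 0.2 kg), half-way up, mid width, 2 mm behind its middle. Block 48 mm long (x), 22 wide (y), 48 high, standing on the board. Axes: x along the shank to its tip, z up. On the block's front is a 16 mm square steel collar, its face 30 mm ahead of this point.
- pin_tip (a point): Tip of the 10 mm square steel shank (level, at half the block's height, its last 5 mm 9.2 mm square), 65 mm ahead (+x) of pin_grip, 35 mm ahead of the collar's face, same axes. With the pin home the collar touches the post's -x face and the tip stands 7 mm out of the far face. Let go, the pin sags in the hole by up to 0.08 rad, handle down.
- loop_tab (a point): Middle of the top of the yellow tab (16 mm long, 26 wide, 4 thick) at the end of the brass loop (42 mm wide). x axis: outwards along the loop. Loop hinged about the pin's y axis on the shank's line, 24 mm ahead of pin_grip; tab's middle 47 mm, outer end 55 mm from the hinge. Push the raised tab forward from behind (handle side) first: pressing straight down on it jams and backs the pin out.
- loop (a joint): Swing of the loop, rad: 0 = up, 1.05 rad above the shank (weak spring, 1 N at the tab); grows as the tab goes forward and down. With the pin home the loop's end bar meets the far chamfer at about 0.45, must be pressed over its lower edge at about 0.62 (the loop stretches on its spring; 5 to 15 N down on the tab), then snaps down the far face to about 0.84 and stays.
- servo_mid (a point): Middle of a loose black servo (54 x 20 x 42 mm, white horn on top), a bystander standing on the board.
- driver: A loose screwdriver, about 160 mm long, lying on the board: a bystander.
- cup: A loose grey plastic cup, 68 mm across, 60 mm high, standing on the board; origin at its underside: a bystander.
Not all that is in view belongs to the job. There is more than one size of the part that bears pin_grip; the job needs the larger.

How it is judged (in metres and radians):
On the way:
1. the pin is through the hole and home, with its loop still up (x of pin_tip in the frame of post_hole above 0.032 m and y of pin_tip in the frame of post_hole between -0.006 and 0.006 m and z of pin_tip in the frame of post_hole between -0.004 and 0.022 m and value of joint loop below 0.5 rad), for 0.2 s.
At the end, for the whole second after the job is handed in: The pin is through the post's hole and home (tip at least 31 mm past the -x face, within 6 mm sideways and -4 to 22 mm in height of post_hole), the loop has snapped over the post's end (joint above 0.70 rad) and stays at rest, all let go (x of pin_tip in the frame of post_hole above 0.031 m and y of pin_tip in the frame of post_hole between -0.006 and 0.006 m and z of pin_tip in the frame of post_hole between -0.004 and 0.022 m and value of joint loop above 0.7 rad and velocity of joint loop below 0.2 rad/s); the robot touches nothing.
It fails at once if the base or its post is pushed with more than 40 N (contact force between base and anything else above 40 N).
It fails at once if the servo is moved more than 30 mm (distance of servo_mid from where it was at the start of the episode above 0.03 m).
It fails at once if the screwdriver is moved more than 30 mm (distance of driver from where it was at the start of the episode above 0.03 m).
It fails at once if the cup is moved more than 30 mm (distance of cup from where it was at the start of the episode above 0.03 m).
It also fails if it takes over 72 s, if anything falls off the work surface, if the arm or the gripper's body presses on something with over 40 N, if the wrist force passes 120 N, or if a joint passes its speed limit or range.

## Working session

There is one attempt and no reset: what is moved stays moved. The work goes in short steps, Python scripts to look and compute and a tool call to move; the robot and the scene stay as the last step left them, time stands still between calls to the robot, and variables do not carry over. Pictures are saved under pics/ and viewed, and the job is handed in when it is done.

Besides the shell and the picture viewer there is one more tool, called after "Emit:" as name(argument=value, ...) on one line, values as JSON. drive_tool: Moves the arm, as the interface text tells. Its arguments: {"type":"object","properties":{"deltas":{"type":"string"}},"required":["deltas"]}

```bash
mkdir -p pics; cat > h.py <<'E'
import numpy as np, cv2
from cell import ctrl, imaging, models
def f_of(p): return p["color"].shape[0]/2/np.tan(np.radians(p["vfov"])/2)
def px2w(p,u,v,z=None,plane=None):
    f=f_of(p);E=np.array(p["extrinsics"])
    d=np.array([(u-p["cx"])/f,(v-p["cy"])/f,1.])
    if plane is not None:
        r=E[:3,:3]@d; t=(plane-E[2,3])/r[2]; return E[:3,3]+t*r
    if z is None: z=p["range_z"][int(round(v)),int(round(u))]
    return (E@np.append(d*z,1))[:3]
def w2px(p,w):
    f=f_of(p);E=np.array(p["extrinsics"]); c=np.linalg.inv(E)@np.append(w,1)
    return np.array([p["cx"]+f*c[0]/c[2],p["cy"]+f*c[1]/c[2],c[2]])
def cloud(p):
    f=f_of(p);E=np.array(p["extrinsics"]);Z=p["range_z"].astype(float)
    v,u=np.mgrid[:Z.shape[0],:Z.shape[1]]
    P=np.stack([(u-p["cx"])/f*Z,(v-p["cy"])/f*Z,Z],-1)
    W=P@E[:3,:3].T+E[:3,3]; W[Z<=0]=np.nan
    return W
def save(p,name,box=None,s=1):
    im=p["color"][...,::-1]
    if box: im=im[box[1]:box[3],box[0]:box[2]]
    if s!=1: im=cv2.resize(im,None,fx=s,fy=s,interpolation=cv2.INTER_CUBIC)
    cv2.imwrite("pics/"+name,im)
E
cat > a.py <<'E'
from h import *
import pickle
np.set_printoptions(suppress=True,precision=3)
print(ctrl.read_state())
print(ctrl.grip_point_offset)
for n in ["scene","top","wrist"]:
    p=imaging.get_image(n); save(p,n+"1.png"); pickle.dump(p,open(n+"1.pkl","wb"))
    print(n,p["vfov"],np.array(p["extrinsics"])[:3].round(2).tolist())
    for t in ["base","post_hole","post_far","pin_grip","pin_tip","loop_tab","servo_mid","driver","cup"]:
        r=models.landmark_of(p,t)
        for q in r[:3]:
            u,v=q["point"]
            if 0<=u<639 and 0<=v<399: print(t,round(q["score"],2),np.round(q["point"],1),px2w(p,u,v).round(1))
E
python3 a.py
```

```text
{'clock': 0.0, 'qpos': array([-1.292,  0.629,  0.038,  1.518, -0.027,  0.996, -0.02 ]), 'qd': array([-0.   , -0.002,  0.001, -0.   ,  0.001, -0.001,  0.003]), 'tau': array([  0.001, -56.339,   1.226, -19.345,   0.011,   0.01 ,  -0.   ]), 'eef_pos': array([219.478, 611.166, 230.391]), 'tool_rot': array([-3.14 ,  0.   ,  2.797]), 'force': array([-0.266,  0.439, -0.139]), 'torque': array([ 0.044, -0.04 , -0.026]), 'width': 85.3283446905056}
18.700000000000003
scene 48.35130705216761 [[-0.39, 0.59, -0.7, 1115.94], [0.92, 0.25, -0.3, 293.66], [-0.0, -0.76, -0.64, 691.89]]
base 0.68 [320.9 277.2] [650.7  88.4  80.1]
post_hole 0.72 [320.4 233.6] [615.7  73.  149.7]
post_far 0.7 [317.5 246.1] [619.4  68.8 120.6]
pin_grip 0.92 [433.  244.4] [479.5 251.6  64.1]
pin_grip 0.75 [471.1 185.2] [208.1 290.6  23.5]
pin_tip 0.79 [456.5 190.6] [212.4 260.9   0.6]
pin_tip 0.71 [426.5 268.9] [502.4 251.1  16.4]
loop_tab 0.56 [436.3 245.4] [477.9 258.   62.4]
loop_tab 0.52 [461.5 175.3] [140.7 261.4  -2.6]
servo_mid 0.5 [221.  197.4] [ 500.6 -221.2   46.2]
driver 0.74 [398.2 317.2] [651.8 232.6  42.9]
cup
[... 324 characters left out ...]
  66.4 160. ]
pin_grip 0.59 [210.8 286.2] [200.1 287.7  31.6]
pin_grip 0.58 [226.6 194.4] [444.5 250.9  68. ]
pin_tip 0.68 [225.  281.3] [212.9 257.3   1.6]
loop_tab 0.5 [219.9 283.4] [208.1 261.   42.7]
loop_tab 0.46 [223.5 170.2] [506.5 258.1  88.4]
loop_tab 0.34 [407.3 181.4] [ 490.9 -241.8   54.2]
servo_mid 0.74 [405.8 185. ] [ 479.3 -236.2   60.2]
driver 0.69 [241.9 130.8] [637.7 225.6  35. ]
cup 0.9 [396.  136.7] [ 611.5 -208.9   77. ]
wrist 61.24402699985767 [[0.34, 0.91, 0.25, 156.88], [0.94, -0.33, -0.09, 635.49], [-0.0, 0.27, -0.96, 373.96]]
pin_grip 0.85 [ 52.6 248.8] [196.7 304.2  31. ]
pin_tip 0.85 [ 38.7 278.4] [224.7 258.2  19.8]
loop_tab 0.75 [ 21.  283.3] [218.1 266.   47. ]
```

View pics/scene1.png

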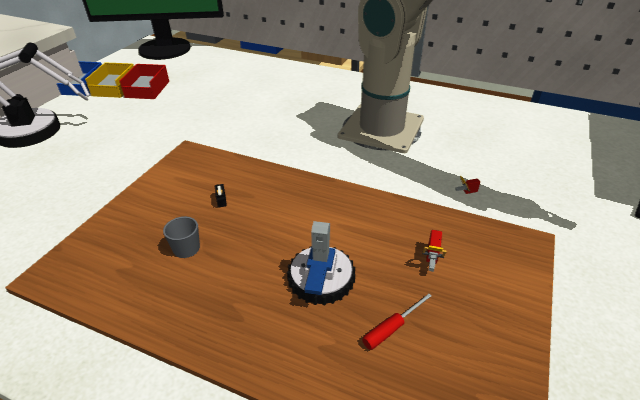

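View pics/top1.png

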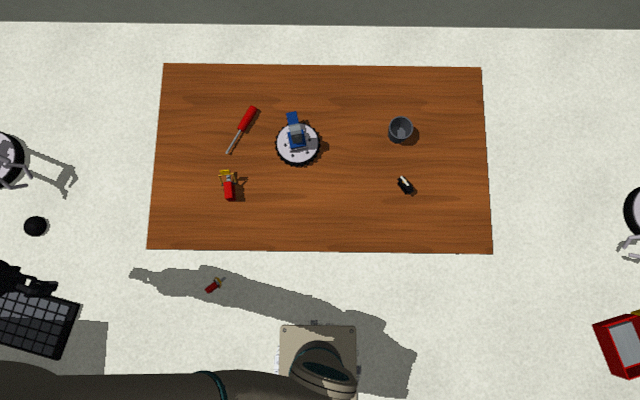

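View pics/wrist1.png

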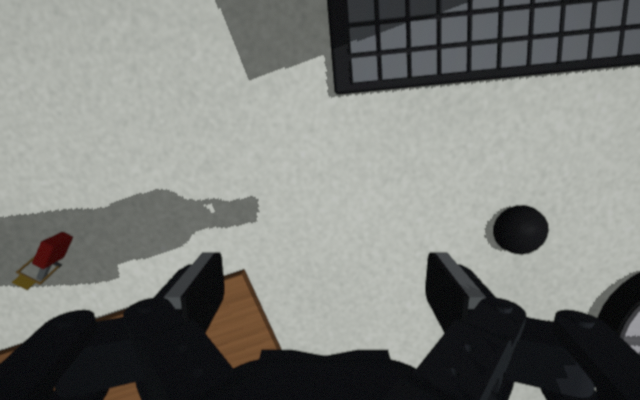

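The larger pin is the one on the board (scene 433,244; top 229,188): its block top is about 66 mm high. The one on the table (scene 471,185; top 213,285) is the smaller look-alike. I'll confirm this in an enlarged crop and measure the poses.

```bash
cat > b.py <<'E'
from h import *
import pickle
np.set_printoptions(suppress=True,precision=1)
S=pickle.load(open("scene1.pkl","rb"));T=pickle.load(open("top1.pkl","rb"))
save(S,"scene1c.png",(280,160,500,320),3.6); save(T,"top1c.png",(190,90,350,220),5)
for n,p in (("S",S),("T",T)):
    W=cloud(p);c=p["color"].astype(int);hsv=cv2.cvtColor(p["color"],cv2.COLOR_RGB2HSV)
    red=((hsv[...,0]<8)|(hsv[...,0]>172))&(hsv[...,1]>150)&(hsv[...,2]>60)
    inr=(abs(W[...,0]-460)<80)&(abs(W[...,1]-252)<40)
    m=red&inr&(W[...,2]>58)
    P=W[m]; print(n,"red top n",len(P),"mean",P.mean(0),"z med",np.median(P[:,2]),"min",P.min(0),"max",P.max(0))
    r=cv2.minAreaRect(P[:,:2].astype(np.float32)); print("rect",r)
    print("table z",np.nanmedian(W[(abs(W[...,0]-600)<60)&(abs(W[...,1]+50)<40)][:,2]))
    m=(abs(W[...,0]-600)<40)&(abs(W[...,1]-67)<40)&(W[...,2]>128); P=W[m];print("post",len(P),P.mean(0),P.min(0),P.max(0))
    m=m&(W[...,2]>np.percentile(P[:,2],60)); print(np.median(W[m][:,2])); 
    mm=(abs(W[...,0]-600)<40)&(abs(W[...,1]-67)<40)&(W[...,2]>138)
    r=cv2.minAreaRect(W[mm][:,:2].astype(np.float32)); print("post rect",r)
    blue=(hsv[...,0]>100)&(hsv[...,0]<130)&(hsv[...,1]>120)&(abs(W[...,0]-620)<100)&(abs(W[...,1]-67)<60)&(W[...,2]>50)
    P=W[blue];print("blue",P.min(0),P.max(0),np.median(P[:,2]),cv2.minAreaRect(P[P[:,2]>70][:,:2].astype(np.float32)))
    yel=(hsv[...,0]>18)&(hsv[...,0]<34)&(hsv[...,1]>140)&inr
    print("yel",yel.sum(),W[yel].mean(0),W[yel].min(0),W[yel].max(0))
E
python3 b.py
```

```text
S red top n 179 mean [461.6 252.1  65.2] z med 65.29275297943445 min [436.8 239.1  60.3] max [501.6 264.9  72.6]
rect ((469.58062744140625, 253.05714416503906), (66.2503662109375, 21.797361373901367), 6.891338348388672)
table z 17.518408574786122
post 372 [611.   70.1 148.4] [590.3  52.4 128. ] [621.5  84.2 161.5]
158.48039792638724
post rect ((606.261962890625, 68.17160034179688), (26.637691497802734, 28.320219039916992), 12.384053230285645)
blue [577.2  45.1  68.2] [685.2  99.2  82.9] 79.38062330587752 ((631.789306640625, 74.78633880615234), (104.13455200195312, 44.78759765625), 13.21971607208252)
yel 82 [504.8 258.5  79.7] [433.6 236.8  17.9] [513.4 277.3  90.3]
T red top n 140 mean [457.9 250.1  65.3] z med 65.30259529412501 min [434.9 237.   58. ] max [483.2 263.4  69.8]
rect ((458.8666076660156, 250.8266143798828), (48.150936126708984, 21.79633903503418), 7.828644275665283)
table z 17.76675158203284
post 146 [597.6  66.  153.3] [584.9  51.2 128.1] [617.1  83.1 163.2]
159.1341980001755
post rect ((601.41796875, 66.79156494140625), (29.839786529541016, 27.56444549560547), 13.56834602355957)
blue [574.   41.3  64.3] [682.   93.4 153.6] 79.81691687244074 ((628.89208984375, 71.39051818847656), (103.80406951904297, 42.600032806396484), 12.438491821289062)
yel 69 [503.4 256.1  73. ] [482.9 234.7  15.8] [528.7 278.5  93.7]
```

View crops.

View pics/scene1c.png

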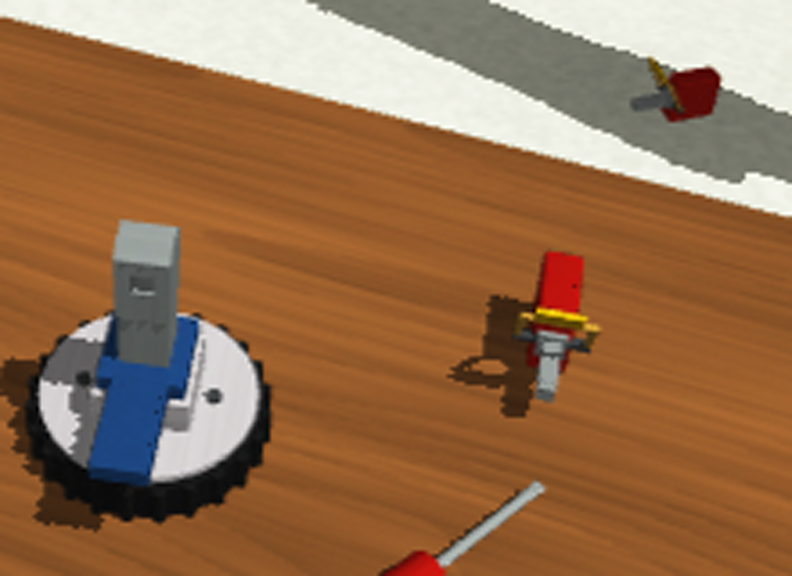

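View pics/top1c.png

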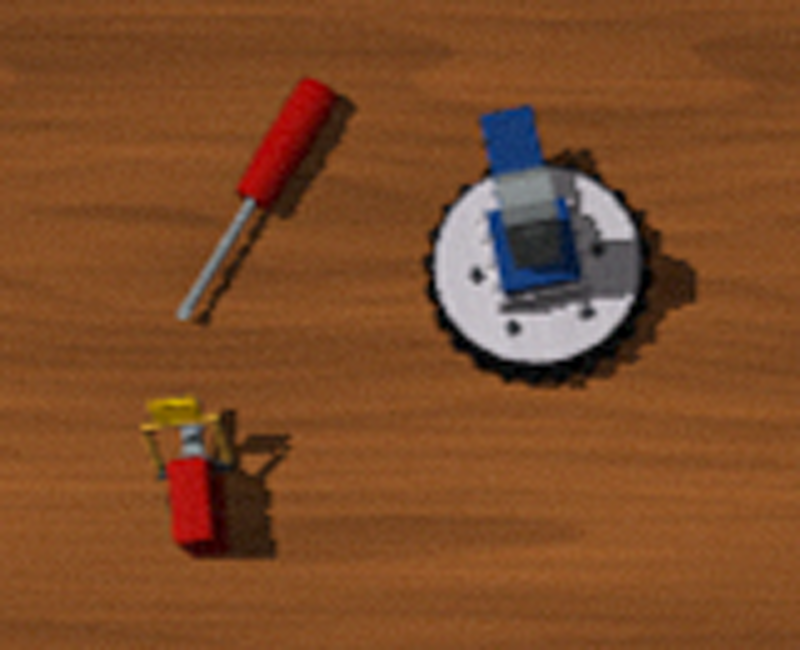

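The crops confirm it. The bright red pin on the board (22 × 48 mm top, z≈65) is the larger one, with its tip pointing roughly +x. The post's exit hole shows in scene at about (320,240). Next I'll hover above the pin with the wrist camera.

```bash
cat >> h.py <<'E'
from scipy.spatial.transform import Rotation as Ro
def delta(cmd,cmdyaw,target,yaw=None):
    "commanded pose -> tool-axis shift (m) and turn (deg)"
    R=Ro.from_euler('xyz',[np.pi,0,cmdyaw]).as_matrix()
    d=R.T@(np.array(target)-np.array(cmd))/1000
    t=0 if yaw is None else -np.degrees((yaw-cmdyaw+np.pi)%(2*np.pi)-np.pi)
    return d.round(4),round(t,2)
E
python3 -c "
from h import *
print(delta([219.7,611.8,231.3],2.797,[420,246,215],0.13+np.pi))"
```

```text
(array([-0.3121, -0.2766,  0.0163]), np.float64(-27.19))
```

Emit:
drive_tool(deltas="-0.031 -0.028 0 -3 0.085; -0.068 -0.06 0 -6 0.085; -0.105 -0.093 0 -9 0.085; -0.142 -0.126 0.003 -12 0.085; -0.179 -0.158 0.006 -15 0.085; -0.216 -0.191 0.01 -18 0.085; -0.253 -0.224 0.014 -21 0.085; -0.29 -0.257 0.016 -24 0.085; -0.312 -0.277 0.016 -27 0.085; -0.312 -0.277 0.016 -27.2 0.085; -0.312 -0.277 0.016 -27.2 0.085; -0.312 -0.277 0.016 -27.2 0.085")

```text
clock: 3.0
eef_pos: [419.1, 246.9, 215.4]
tool_rot: [3.141, -0.0, -3.01]
force: [-1.4, 0.7, 1.4]
width: 85.0
```

```bash
cat > c.py <<'E'
from h import *
import pickle,sys
np.set_printoptions(suppress=True,precision=3)
st=ctrl.read_state();print({k:st[k] for k in("clock","eef_pos","tool_rot","qpos","force")})
k=sys.argv[1]
for n in sys.argv[2:]:
    p=imaging.get_image(n); save(p,n+k+".png"); pickle.dump(p,open(n+k+".pkl","wb"))
    print(n,p["vfov"],np.array(p["extrinsics"])[:3].round(2).tolist())
    for t in ["base","post_hole","post_far","pin_grip","pin_tip","loop_tab"]:
        r=models.landmark_of(p,t)
        for q in r[:2]:
            u,v=q["point"]
            if 0<=u<639 and 0<=v<399: print(t,round(q["score"],2),np.round(q["point"],1),px2w(p,u,v).round(1))
E
python3 c.py 2 wrist
```

```text
{'clock': 3.0, 'eef_pos': array([419.072, 246.94 , 215.357]), 'tool_rot': array([ 3.141, -0.   , -3.01 ]), 'qpos': array([-0.531,  0.42 , -0.081,  1.979,  0.048,  0.744,  1.062]), 'force': array([-1.373,  0.69 ,  1.432])}
wrist 61.24402699985767 [[-0.13, 0.96, 0.26, 352.94], [0.99, 0.13, 0.03, 239.18], [-0.0, 0.26, -0.96, 358.0]]
base 0.6 [147.5 313.5] [413.7 197.9 276.3]
post_hole 0.66 [324.2 280.6] [503.6 258.9  81.2]
pin_grip 0.88 [320.5 222. ] [453.4 248.9  66.1]
pin_tip 0.77 [323.2 278.1] [501.9 257.7  79.9]
loop_tab 0.8 [324.7 281.6] [503.2 259.3  83.6]
```

View pics/wrist2.png

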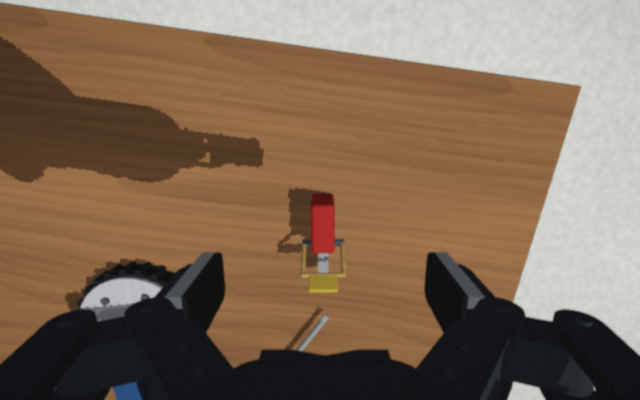

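```bash
cat > d.py <<'E'
from h import *
import pickle
np.set_printoptions(suppress=True,precision=2)
p=pickle.load(open("wrist2.pkl","rb")); save(p,"wrist2c.png",(270,170,380,310),4)
W=cloud(p);hsv=cv2.cvtColor(p["color"],cv2.COLOR_RGB2HSV)
red=((hsv[...,0]<8)|(hsv[...,0]>172))&(hsv[...,1]>150)
m=red&(W[...,2]>60)&(W[...,2]<72)&(W[...,0]<520)
P=W[m];print(len(P),np.median(P[:,2]),cv2.minAreaRect(P[:,:2].astype(np.float32)))
m=red&(W[...,2]>25)&(W[...,2]<60)&(W[...,0]<520);P=W[m];print("back face x,z",P.mean(0))
ys,xs=np.where(red&(W[...,2]>62)&(W[...,2]<72)&(W[...,0]<520))
# intersect pixel rays with z=66
Q=np.array([px2w(p,u,v,plane=66) for u,v in zip(xs,ys)]); print("rays",cv2.minAreaRect(Q[:,:2].astype(np.float32)))
yel=(hsv[...,0]>20)&(hsv[...,0]<34)&(hsv[...,1]>140)&(W[...,2]>70)&(W[...,0]<540);P=W[yel];print("yel",P.mean(0),cv2.minAreaRect(P[:,:2].astype(np.float32)))
E
python3 d.py
```

```text
1147 65.90746288239251 ((460.8251037597656, 251.5376434326172), (47.6060676574707, 21.57391357421875), 7.820364475250244)
back face x,z [437.69 248.21  43.86]
rays ((459.92535400390625, 251.3932647705078), (47.73448181152344, 21.411073684692383), 7.935564041137695)
yel [504.62 257.82  83.85] ((505.0301818847656, 258.0601806640625), (12.14964771270752, 25.800830841064453), 9.29227066040039)
```

View pics/wrist2c.png

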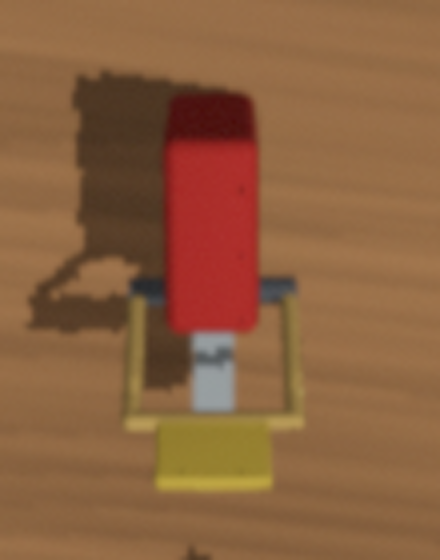

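```bash
python3 -c "
from h import *
np.set_printoptions(suppress=True)
R=Ro.from_euler('xyz',[np.pi,0,2.797]).as_matrix()
c=np.array([219.7,611.8,231.3])+1000*R@[-0.312,-0.277,0.016]; y=2.797+np.radians(27.2)
print(c,y)
print(ctrl.read_state()['eef_pos'],ctrl.read_state()['qd'].round(3))
print(delta(c,y,[459,250.6,120],0.138+np.pi),delta(c,y,[459,250.6,25],0.138+np.pi))"
```

```text
[419.78421335 245.68620954 215.3       ] 3.271729556542458
[419.52937393 245.87605216 215.29852462] [ 0.003  0.     0.001  0.     0.001 -0.     0.001]
(array([-0.0395, -0.0002,  0.0953]), np.float64(-0.45)) (array([-0.0395, -0.0002,  0.1903]), np.float64(-0.45))
```

Emit:
drive_tool(deltas="-0.0205 0 0.04 -0.5 0.085; -0.0395 0 0.08 -0.5 0.085; -0.0395 0 0.11 -0.5 0.085; -0.0395 0 0.14 -0.5 0.085; -0.0395 0 0.165 -0.5 0.085; -0.0395 0 0.18 -0.5 0.085; -0.0395 0 0.19 -0.5 0.085; -0.0395 0 0.19 -0.5 0.085; -0.0395 0 0.19 -0.5 0.085; -0.0395 0 0.19 -0.5 0.085")

```text
clock: 4.6
eef_pos: [459.4, 251.0, 26.0]
tool_rot: [3.141, 0.001, -3.003]
force: [-0.2, 0.2, 1.1]
width: 85.0
```

```bash
python3 c.py 3 wrist scene
```

```text
{'clock': 4.6, 'eef_pos': array([459.358, 250.983,  26.027]), 'tool_rot': array([ 3.141,  0.001, -3.003]), 'qpos': array([-0.524,  0.776, -0.045,  2.016,  0.092,  0.35 ,  1.067]), 'force': array([-0.162,  0.224,  1.059])}
wrist 61.24402699985767 [[-0.14, 0.95, 0.26, 393.07], [0.99, 0.13, 0.04, 242.77], [-0.0, 0.27, -0.96, 168.58]]
post_hole 0.2 [321.4 275.5] [447.6 249.3  65.4]
pin_grip 0.88 [320.6 273.9] [446.6 248.9  66.2]
scene 48.35130705216761 [[-0.39, 0.59, -0.7, 1115.94], [0.92, 0.25, -0.3, 293.66], [-0.0, -0.76, -0.64, 691.89]]
base 0.97 [319.4 278.2] [652.5  86.2  78.4]
base 0.46 [320.  248.7] [616.  72. 112.]
post_hole 0.91 [322.4 233.6] [614.2  76.1 149.6]
post_far 0.76 [318.3 247.5] [616.2  68.8 113.9]
post_far 0.54 [320.2 278.5] [652.2  87.7  77.9]
pin_grip 0.66 [434.5 244.7] [480.  254.5  64.9]
pin_grip 0.56 [470.5 185.8] [209.9 289.6  22.6]
pin_tip 0.85 [430.1 270. ] [522.5 259.4  38.6]
pin_tip 0.62 [458.2 191.8] [482.2 273.9 205.4]
loop_tab 0.41 [439.6 247.6] [509.1 266.3  89.9]
```

View pics/wrist3.png

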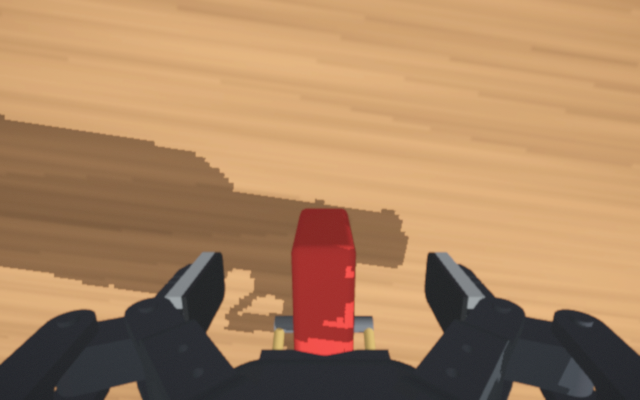

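The block sits centred between the fingers (col 322, fingers at 221 and 427). Now closing.

Emit:
drive_tool(deltas="0 0 0 0 0.03; 0 0 0 0 0.03; 0 0 0 0 0.02; 0 0 0 0 0.01; 0 0 0 0 0; 0 0 0 0 0; 0 0 0 0 0; 0 0 0 0 0; 0 0 0 0 0")

```text
clock: 6.42
eef_pos: [458.9, 250.8, 25.4]
tool_rot: [3.141, 0.0, -3.003]
force: [-0.7, 0.1, 3.8]
width: 20.9
```

Emit:
drive_tool(deltas="0 0 -0.02 0 0; 0 0 -0.05 0 0; 0 0 -0.08 0 0; 0 0 -0.11 0 0; 0 0 -0.13 0 0; 0 0 -0.13 0 0; 0 0 -0.13 0 0; 0 0 -0.13 0 0")

```text
clock: 7.42
eef_pos: [458.1, 250.3, 154.0]
tool_rot: [-3.141, -0.002, -3.003]
force: [0.7, -0.5, -1.7]
width: 21.5
```

```bash
python3 c.py 4 wrist scene top; python3 - <<'E'
from h import *
import pickle
S=pickle.load(open("scene4.pkl","rb"));save(S,"scene4c.png",(270,180,490,320),3.6)
E
```

```text
{'clock': 7.425, 'eef_pos': array([458.103, 250.254, 154.05 ]), 'tool_rot': array([-3.141, -0.002, -3.003]), 'qpos': array([-0.502,  0.556, -0.075,  1.948,  0.066,  0.643,  1.09 ]), 'force': array([ 0.665, -0.496, -1.693])}
wrist 61.24402699985767 [[-0.14, 0.96, 0.26, 392.3], [0.99, 0.13, 0.03, 242.32], [-0.0, 0.26, -0.96, 296.85]]
base 0.57 [108.4 313.3] [577.6  88.7  54. ]
post_hole 0.74 [  0.2 391.4] [591.5  62.8 122.9]
pin_grip 0.6 [324.7 279.2] [446.6 249.8 195.5]
scene 48.35130705216761 [[-0.39, 0.59, -0.7, 1115.94], [0.92, 0.25, -0.3, 293.66], [-0.0, -0.76, -0.64, 691.89]]
post_hole 0.92 [322.5 230.4] [1115.9  293.7  691.9]
post_far 0.74 [317.7 248.6] [615.7  67.4 110. ]
pin_grip 0.96 [444.8 195.5] [505.1 254.9 208.6]
pin_grip 0.58 [471.  184.1] [466.2 290.8 215.8]
pin_tip 0.96 [439.8 219.7] [523.  256.7 168.8]
loop_tab 0.49 [448.7 193. ] [508.  260.3 218. ]
top 52.79333992286804 [[0.01, -0.98, 0.18, 235.08], [-1.0, -0.01, 0.0, -6.23], [0.0, -0.18, -0.98, 1137.24]]
base 0.74 [297.6 146.1] [580.2  61.6  78.1]
post_hole 0.98 [295.4 138.3] [586.5  65.  124.2]
post_far 0.63 [293.  126.7] [604.4  69.3 161.6]
pin_grip 0.54 [217.2 180.3] [439.1 228.1 257.9]
pin_grip 0.18 [405.8 181.8] [ 487.9 -236.1   61.7]
```

View pics/wrist4.png

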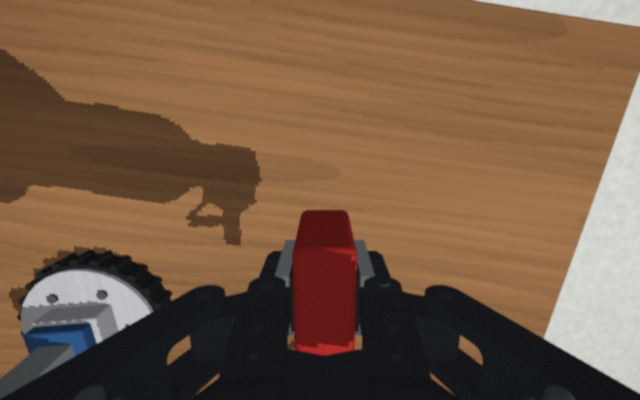

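View pics/scene4c.png

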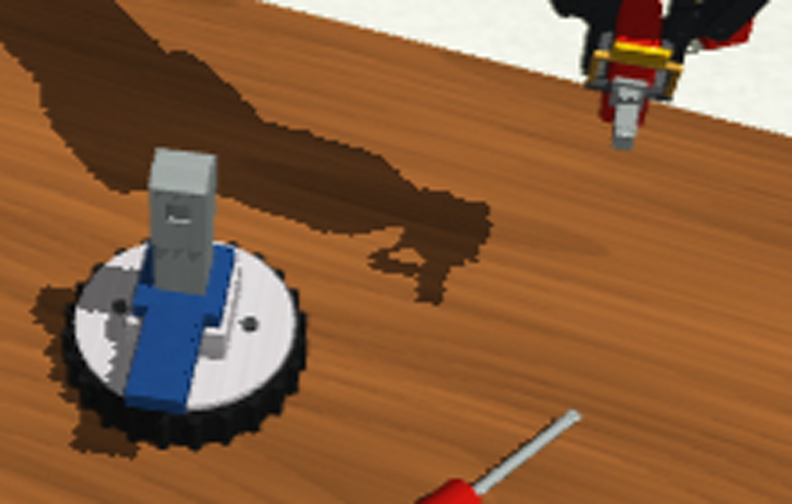

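```bash
cat > cmd.py <<'E'
import json,sys
from h import *
# usage: cmd.py dx dy dz turn  -> update commanded pose ; stored
def load(): return json.load(open("cmd.json"))
def apply(dx,dy,dz,t):
    d=load();R=Ro.from_euler('xyz',[np.pi,0,d["yaw"]]).as_matrix()
    c=np.array(d["c"])+1000*R@[dx,dy,dz]; d={"c":c.tolist(),"yaw":d["yaw"]-np.radians(t)}
    json.dump(d,open("cmd.json","w")); print("cmd",c.round(2),d["yaw"]); return d
E
python3 - <<'E'
from h import *
import json
json.dump({"c":[419.784,245.686,215.3],"yaw":3.27173},open("cmd.json","w"))
from cmd import *
apply(-.0395,0,.19,-.5); d=apply(0,0,-.13,0)
print(delta(d["c"],d["yaw"],[558,230,250],13*np.pi/180+np.pi))
E
```

```text
cmd [458.95 250.81  25.3 ] 3.2804566462599714
cmd [458.95 250.81 155.3 ] 3.2804566462599714
(array([-0.0952, -0.0343, -0.0947]), np.float64(-5.04))
```

Emit:
drive_tool(deltas="-0.02 -0.007 -0.02 -1 0; -0.045 -0.016 -0.045 -2.5 0; -0.07 -0.025 -0.07 -4 0; -0.09 -0.031 -0.09 -5 0; -0.095 -0.034 -0.095 -5 0; -0.095 -0.034 -0.095 -5 0; -0.095 -0.034 -0.095 -5 0; -0.095 -0.034 -0.095 -5 0")

```text
clock: 9.48
eef_pos: [556.5, 230.5, 249.6]
tool_rot: [-3.142, -0.002, -2.915]
force: [0.7, 0.3, -1.1]
width: 21.3
```

```bash
python3 -c "
from cmd import *
apply(-.095,-.034,-.095,-5)"; python3 c.py 5 wrist scene top
```

```text
cmd [557.74 230.29 250.3 ] 3.3677231088596877
{'clock': 9.475, 'eef_pos': array([556.486, 230.459, 249.557]), 'tool_rot': array([-3.142, -0.002, -2.915]), 'qpos': array([-0.369,  0.541, -0.11 ,  1.631,  0.068,  0.975,  1.295]), 'force': array([ 0.715,  0.326, -1.099])}
wrist 61.24402699985767 [[-0.22, 0.94, 0.26, 491.72], [0.97, 0.22, 0.06, 216.59], [-0.0, 0.26, -0.96, 392.3]]
base 0.66 [173.5 177.1] [588.   87.6  69. ]
post_hole 0.91 [112.  187.5] [590.8  62.8 125.9]
post_far 0.83 [122.3 221.9] [609.4  83.4 145.2]
pin_grip 0.57 [321.8 279.2] [546.1 228.1 289.7]
scene 48.35130705216761 [[-0.39, 0.59, -0.7, 1115.94], [0.92, 0.25, -0.3, 293.66], [-0.0, -0.76, -0.64, 691.89]]
base 0.63 [320.2 278.9] [653.9  88.4  79.1]
post_hole 0.76 [320.3 233.6] [615.9  72.9 150. ]
post_far 0.74 [316.7 248.8] [615.2  65.2 108.2]
post_far 0.18 [321.5 276.7] [648.6  88.6  79.2]
pin_grip 0.77 [472.  185.7] [206.9 292.9  21.7]
pin_grip 0.58 [428.4 181.2] [605.8 235.3 306.1]
pin_tip 0.96 [425.4 211.4] [336.6 210.2  17.5]
loop_tab 0.46 [435.2 178.6] [607.8 243.9 314.7]
top 52.79333992286804 [[0.01, -0.98, 0.18, 235.08], [-1.0, -0.01, 0.0, -6.23], [0.0, -0.18, -0.98, 1137.24]]
base 0.91 [297.8 145.5] [581.  61.  81.]
post_hole 0.71 [292.7 136.5] [586.2  71.1 138.8]
post_far 0.93 [295.5 125.8] [607.3  63.1 160.5]
loop_tab 0.49 [296.7 135.6] [ 235.1   -6.2 1137.2]
```

View pics/wrist5.png

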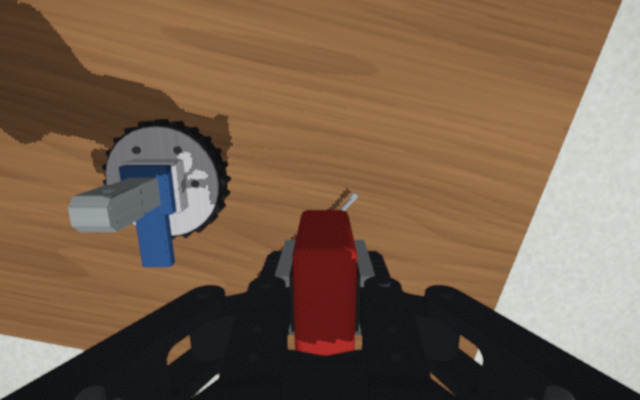

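```bash
cat > e.py <<'E'
from h import *
import pickle
np.set_printoptions(suppress=True,precision=2)
p=pickle.load(open("wrist5.pkl","rb")); save(p,"wrist5c.png",(50,110,250,280),4)
W=cloud(p);hsv=cv2.cvtColor(p["color"],cv2.COLOR_RGB2HSV)
roi=np.zeros(W.shape[:2],bool); roi[110:280,50:250]=1
Z=W[...,2]
# table check
m=np.zeros_like(roi); m[60:100,320:500]=1; print("board z",np.nanmedian(Z[m]))
blue=(hsv[...,0]>100)&(hsv[...,0]<130)&(hsv[...,1]>140)&roi
P=W[blue]; print("blue z hist",np.histogram(P[:,2],bins=np.arange(40,100,5)))
arm=blue&(Z>74)&(Z<86); P=W[arm]; print("carrier top",len(P),np.median(P[:,2]),cv2.minAreaRect(P[:,:2].astype(np.float32)))
disc=roi&(hsv[...,1]<60)&(Z>41)&(Z<51); P=W[disc]; print("disc",len(P),np.median(P[:,2]),cv2.minEnclosingCircle(P[:,:2].astype(np.float32)))
post=roi&(Z>92)&(Z<175); P=W[post]; print("post",len(P),P.min(0),P.max(0))
top=post&(Z>155); P=W[top]; print("top",np.histogram(P[:,2],bins=np.arange(150,166,1)))
for n,p2 in (("scene5",None),("top5",None)):
    q=pickle.load(open(n+".pkl","rb"));V=cloud(q); mm=(abs(V[...,0]-602)<35)&(abs(V[...,1]-67)<35)&(V[...,2]>100)
    print(n,"ztop hist",np.histogram(V[mm][:,2],bins=np.arange(146,166,1)))
# normals of post points
import numpy.linalg as la
dx=W[:,2:]-W[:,:-2]; dx=np.pad(dx,((0,0),(1,1),(0,0)),constant_values=np.nan)
dy=W[2:]-W[:-2]; dy=np.pad(dy,((1,1),(0,0),(0,0)),constant_values=np.nan)
N=np.cross(dy,dx);N/=la.norm(N,axis=-1,keepdims=True)
er=cv2.erode(post.astype(np.uint8),np.ones((5,5)))>0
ang=np.degrees(np.arctan2(N[...,1],N[...,0]))
for nm,sel in (("vert",er&(abs(N[...,2])<.35)),):
    h=np.histogram(ang[sel],bins=np.arange(-180,181,15)); print([(int(a),int(b)) for a,b in zip(h[1],h[0]) if b>5])
    np.save("sel.npy",sel)
    for lo,hi in ((60,150),(150,181),(-180,-120),(-70,60)):
        s=sel&(ang>lo)&(ang<hi)
        if s.sum()>30:
            Q=W[s]; c=Q.mean(0); u,S_,vt=la.svd(Q-c); n=vt[2]; print(lo,hi,s.sum(),"c",c,"n",n,"ang",np.degrees(np.arctan2(n[1],n[0]))%180)
E
python3 e.py
```

```text
board z 18.083784366953438
blue z hist (array([   0,    0,    0,    0,    0,    0,   46, 1133, 1474,    0,    0]), array([40, 45, 50, 55, 60, 65, 70, 75, 80, 85, 90, 95]))
carrier top 2641 80.09887341637796 ((629.7391967773438, 74.99308776855469), (101.82218933105469, 45.027809143066406), 14.14850902557373)
disc 5949 46.135685456618376 ((602.6675415039062, 67.94127655029297), 64.13774108886719)
post 3400 [587.27  50.12  92.09] [620.08  84.56 162.17]
top (array([  0,   0,   0,   0,   0, 120, 121, 112, 203, 463, 235,  10,   1,
         0,   0]), array([150, 151, 152, 153, 154, 155, 156, 157, 158, 159, 160, 161, 162,
       163, 164, 165]))
scene5 ztop hist (array([ 5,  9,  8,  9,  9,  8, 11, 11, 17, 15, 12, 24, 44, 35, 14,  0,  0,
        0,  0]), array([146, 147, 148, 149, 150, 151, 152, 153, 154, 155, 156, 157, 158,
       159, 160, 161, 162, 163, 164, 165]))
top5 ztop hist (array([ 2,  1,  1,  1,  1,  8,  4,  7,  4,  7, 14, 15, 17, 13, 17,  7,  2,
        2,  0]), array([146, 147, 148, 149, 150, 151, 152, 153, 154, 155, 156, 157, 158,
       159, 160, 161, 162, 163, 164, 165]))
[(-180, 178), (-165, 101), (-150, 10), (60, 51), (75, 173), (90, 306), (105, 300), (120, 161), (135, 77), (150, 56), (165, 54)]
60 150 1068 c [599.51  79.13 133.11] n [ 0.34 -0.94 -0.06] ang 109.86680105054732
150 181 110 c [594.11  69.56 144.22] n [ 0.97 -0.14 -0.19] ang 172.04524417658976
-180 -120 290 c [590.61  66.95 130.89] n [-0.96 -0.26  0.02] ang 15.174834401037316
```

View pics/wrist5c.png

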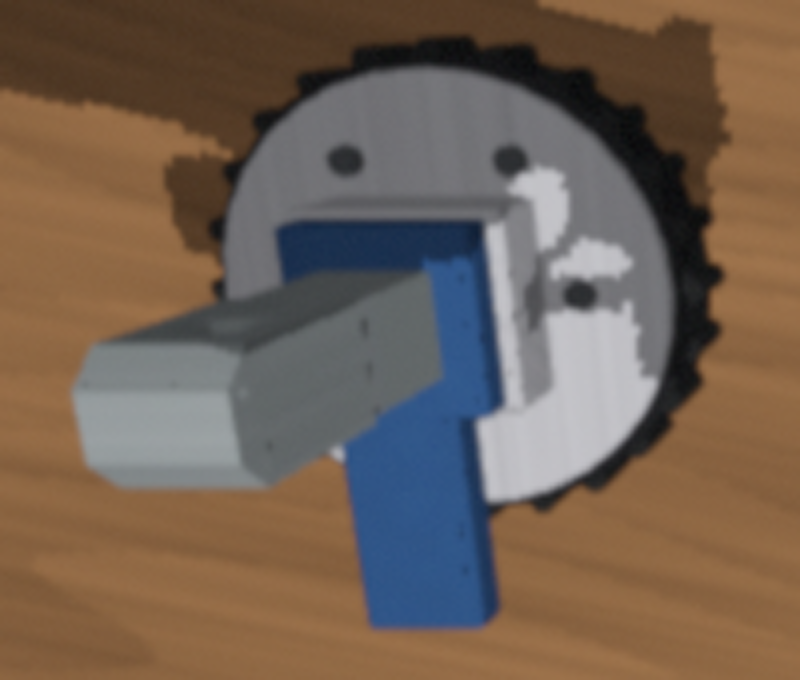

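```bash
cat > f.py <<'E'
from h import *
import pickle
np.set_printoptions(suppress=True,precision=2)
def line(pts):
    vx,vy,x,y=cv2.fitLine(np.array(pts,np.float32),cv2.DIST_HUBER,0,.01,.01).ravel()
    a=np.degrees(np.arctan2(vy,vx)); 
    return a,(x,y)
for n in ("wrist5","top5","scene5"):
    p=pickle.load(open(n+".pkl","rb"));W=cloud(p);hsv=cv2.cvtColor(p["color"],cv2.COLOR_RGB2HSV)
    blue=(hsv[...,0]>100)&(hsv[...,0]<130)&(hsv[...,1]>120)&(abs(W[...,2]-80)<3)&(W[...,0]>560)&(W[...,0]<700)&(abs(W[...,1]-70)<50)
    ys,xs=np.where(blue); Q=np.array([px2w(p,u,v,plane=80) for u,v in zip(xs,ys)])
    # iterate yaw: for arm part
    best=None
    far=Q[Q[:,0]>632]
    print(n,len(far),cv2.minAreaRect(far[:,:2].astype(np.float32)))
    th=np.radians(13.5)
    for _ in range(3):
        c,s=np.cos(th),np.sin(th); A=(far[:,:2]-[602,67])@np.array([[c,-s],[s,c]])
        L=[];Rr=[]
        for b in np.arange(np.percentile(A[:,0],5),np.percentile(A[:,0],90),2):
            k=A[(A[:,0]>=b)&(A[:,0]<b+2)]
            if len(k)>3: L.append((b+1,k[:,1].min()));Rr.append((b+1,k[:,1].max()))
        a1,_=line(L);a2,_=line(Rr); f=lambda a:(a+90)%180-90
        print("  resid angle",f(a1),f(a2),"y edges",np.median(L,0)[1],np.median(Rr,0)[1],"x max",np.percentile(A[:,0],99.5),"th",np.degrees(th))
        th+=np.radians((f(a1)+f(a2))/2)
    disc=(hsv[...,1]<60)&(hsv[...,2]>60)&(abs(W[...,2]-46)<3)&(W[...,0]>520)&(W[...,0]<690)&(abs(W[...,1]-70)<80)
    ys,xs=np.where(disc);Q=np.array([px2w(p,u,v,plane=46) for u,v in zip(xs,ys)])[:,:2].astype(np.float32)
    hull=cv2.convexHull(Q)[:,0]; print("  disc",cv2.minEnclosingCircle(Q),cv2.fitEllipse(hull))
E
python3 f.py
```

```text
wrist5 1357 ((654.4932250976562, 80.64144897460938), (49.99241638183594, 30.379697799682617), 12.963044166564941)
  resid angle -0.5069351 -0.83462524 y edges -13.862250123707813 15.489535169404078 x max 79.27590280140024 th 13.5
  resid angle 0.17137146 -0.06845856 y edges -13.22332415148181 16.144278487872878 x max 79.22632193576177 th 12.829219821496036
  resid angle 0.11933899 -0.11999512 y edges -13.282684151644155 16.10973381111159 x max 79.22073173758709 th 12.880676272237837
  disc ((604.23486328125, 67.4916000366211), 59.072330474853516) ((603.9716796875, 67.76927185058594), (116.4115219116211, 116.95175170898438), 165.86671447753906)
top5 94 ((661.5301513671875, 79.250244140625), (35.235408782958984, 26.134307861328125), 12.378985404968262)
  resid angle 0.24762726 -4.0232925 y edges -13.11533948142048 8.578946135667081 x max 77.63263360551589 th 13.5
  resid angle 1.4954147 -2.4000168 y edges -11.125829422156766 10.069471283049861 x max 77.92886379322867 th 11.612167303033386
  resid angle 1.9586945 0.19750977 y edges -10.65809865357188 11.017183700189612 x max 77.98728519
[... 153 characters left out ...]
25, 116.72407531738281), 80.08821868896484)
scene5 390 ((656.4778442382812, 77.20082092285156), (58.72667694091797, 35.08156204223633), 14.057158470153809)
  resid angle -1.3313904 -0.6304245 y edges -13.497166606735716 13.707327296916299 x max 84.42336182067957 th 13.5
  resid angle 0.035194397 0.47826385 y edges -12.449629863128576 14.658109189795631 x max 84.36848915163725 th 12.519092520910668
  resid angle -0.22079468 0.21821594 y edges -12.729846557764127 14.40966848164415 x max 84.41440624322375 th 12.775821642688713
  disc ((604.8898315429688, 68.66456604003906), 58.561222076416016) ((604.8004760742188, 68.15326690673828), (114.74179077148438, 116.41807556152344), 108.48896026611328)
```

```bash
cat > g.py <<'E'
from h import *
import pickle
np.set_printoptions(suppress=True,precision=2)
p=pickle.load(open("wrist5.pkl","rb")); save(p,"wrist5d.png",(60,180,130,240),11)
th=np.radians(12.85);c,s=np.cos(th),np.sin(th);R=np.array([[c,-s],[s,c]])
for q in [(75,388),(232,385),(245,462),(90,465)]:
    w=px2w(p,q[0]/4+50,q[1]/4+110,plane=160); print(w,(w[:2]-[603.7,67.4])@R)
f=px2w(p,240/4+50,322/4+110,plane=137); print("hole?",f,(f[:2]-[603.7,67.4])@R)
# wireframe overlay for centre candidates
im=cv2.resize(p["color"][110:280,50:250,::-1],None,fx=4,fy=4,interpolation=cv2.INTER_CUBIC)
C=np.array([603.7,67.4])
def pj(b,z):
    w=np.append(C+R@np.array(b),z); u=w2px(p,w); return (int(round((u[0]-50)*4)),int(round((u[1]-110)*4)))
def poly(pts,z,col):
    for i in range(len(pts)): cv2.line(im,pj(pts[i],z if np.isscalar(z) else z[i]),pj(pts[(i+1)%len(pts)],z if np.isscalar(z) else z[(i+1)%len(pts)]),col,1)
zt=160
poly([(-7,-14),(7,-14),(7,14),(-7,14)],zt,(0,0,255))
poly([(-14,-14),(14,-14),(14,14),(-14,14)],zt-7,(0,255,0))
h=5.75
poly([(-14,-h),(-14,h),(-14,h),(-14,-h)],[zt-22-h,zt-22-h,zt-22+h,zt-22+h],(255,0,255))
poly([(62*np.cos(a),62*np.sin(a)) for a in np.linspace(0,6.28,60)],46,(255,255,0))
poly([(80,-14),(80,14)],80,(0,255,255))
poly([(-14,-14),(14,-14),(14,14),(-14,14)],80,(0,255,0))
cv2.imwrite("pics/wire5.png",im)
E
python3 g.py
```

```text
[599.55  53.1  160.  ] [ -7.22 -13.02]
[592.67  80.51 160.  ] [-7.83 15.24]
[606.92  83.69 160.  ] [ 6.76 15.17]
[613.84  56.21 160.  ] [  7.39 -13.17]
hole? [589.4  67.8 137. ] [-13.85   3.57]
```

View pics/wire5.png

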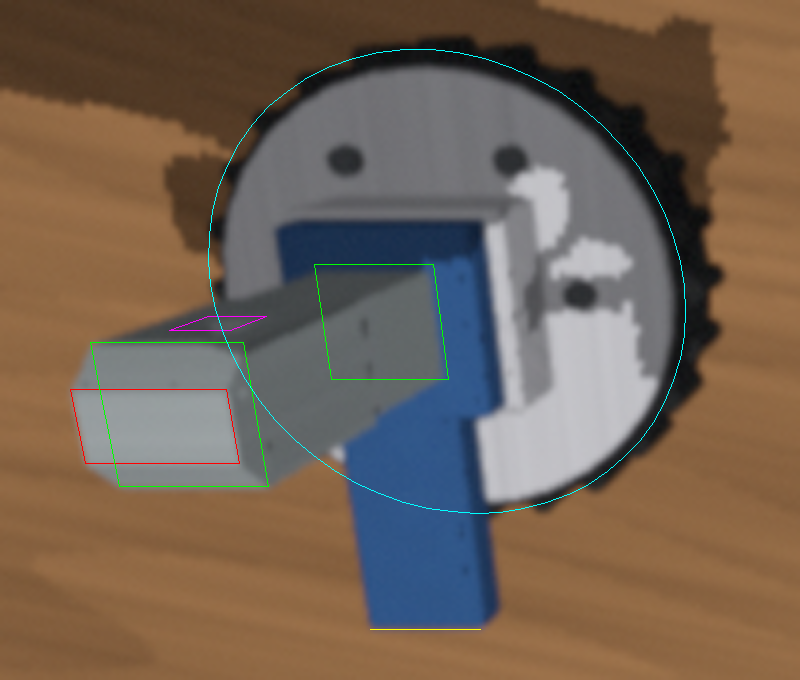

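View pics/wrist5d.png

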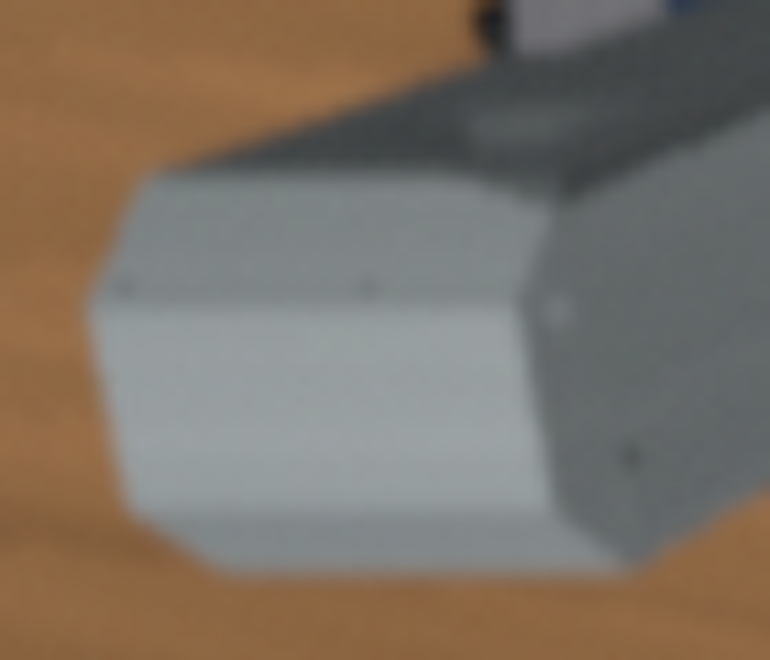

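```bash
cat > i.py <<'E'
from h import *
import pickle,json
np.set_printoptions(suppress=True,precision=2)
for n,pos,yaw in (("wrist4",[458.103,250.254,154.05],-3.003),("wrist5",[556.486,230.459,249.557],-2.915)):
    p=pickle.load(open(n+".pkl","rb"));W=cloud(p);hsv=cv2.cvtColor(p["color"],cv2.COLOR_RGB2HSV)
    red=((hsv[...,0]<8)|(hsv[...,0]>172))&(hsv[...,1]>150); red[:200]=0;red[360:]=0
    R=Ro.from_euler('xyz',[np.pi,0,yaw]).as_matrix()
    L=(W-np.array(pos))@R
    print(n,"camera in tool",(np.array(p["extrinsics"])[:3,3]-pos)@R)
    for r in range(215,350,15):
        c=np.where(red[r])[0]
        if len(c): a,b=L[r,c[0]+1],L[r,c[-1]-1]; print(r,c[0],c[-1],a,b,"mid y",(a[1]+b[1])/2)
E
python3 i.py
```

```text
wrist4 camera in tool [  66.27    1.23 -142.8 ]
215 302 347 [20.8  -8.47 -0.74] [21.12 10.43 -1.78] mid y 0.9779815098517988
230 298 350 [ 20.99  -8.78 -20.28] [ 21.09  10.45 -20.55] mid y 0.8337119868482956
245 295 354 [ 20.81  -8.76 -34.63] [ 20.84  10.86 -34.7 ] mid y 1.0511009078714615
260 293 356 [ 17.76  -9.04 -40.07] [ 17.75  11.16 -40.06] mid y 1.0585290509415977
275 293 356 [ 12.13  -9.2  -39.79] [ 11.98  11.34 -39.51] mid y 1.0665659982873708
290 293 355 [  6.01  -9.43 -38.94] [  6.35  11.12 -39.53] mid y 0.8469137581652131
305 293 355 [  0.28  -9.55 -39.1 ] [  0.52  11.25 -39.49] mid y 0.8497634211244955
320 294 355 [ -5.23  -9.28 -39.78] [ -6.01  11.47 -38.65] mid y 1.0940237636957626
335 295 354 [-11.52  -9.09 -39.53] [-11.8   11.2  -39.15] mid y 1.0510531091430373
wrist5 camera in tool [  66.23    1.04 -142.74]
215 302 347 [20.91 -8.49 -1.33] [21.21 10.32 -2.3 ] mid y 0.9152585897514847
230 298 350 [ 21.    -8.84 -20.48] [ 20.77  10.42 -19.88] mid y 0.7860097901252816
245 295 354 [ 21.06  -8.78 -35.35] [ 20.94  10.73 -35.1 ] mid y 0.9728121504419125
260 293 356 [ 18.13  -9.04 -40.97] [ 17.53  11.09 -39.72] mid y 1.0229721390386723
275 293 356 [ 12.24  -9.26 -40.1 ] [ 11.99  11.22 -39.64] mid y 0.980145632714926
290 293 355 [  5.65  -9.57 -38.43] [  6.11  11.05 -39.22] mid y 0.7415109093236838
305 294 355 [  0.47  -9.26 -39.49] [  0.12  11.21 -38.96] mid y 0.9757245116339499
320 294 355 [ -5.91  -9.46 -38.89] [ -5.8   11.33 -39.04] mid y 0.9376068051722308
335 295 354 [-11.35  -9.15 -39.83] [-10.77  10.96 -40.6 ] mid y 0.9043540179230307
```

```bash
python3 - <<'E'
from cmd import *
import pickle
np.set_printoptions(suppress=True,precision=2)
d=load();C=np.array([603.7,67.4]);th=np.radians(12.85);R=np.array([[np.cos(th),-np.sin(th)],[np.sin(th),np.cos(th)]])
S=pickle.load(open("scene5.pkl","rb"));save(S,"scene5c.png",(300,210,345,290),8)
E=np.array(S["extrinsics"]);f=f_of(S);u,v=319.7,239.7
r=E[:3,:3]@[(u-S["cx"])/f,(v-S["cy"])/f,1];n=R[:,0]
t=(14-n@(E[:2,3]-C))/(n@r[:2]);print("exit",E[:3,3]+t*r,"y'",(E[:2,3]+t*r[:2]-C)@R[:,1])
for xp,z in((-120,200),(-110,121.5)):
    g=C+R@[xp,0.1];print(g,delta(d["c"],d["yaw"],[*g,z],th+np.pi))
E
```

```text
exit [616.99  72.11 135.68] y' 1.636549341183562
[486.68  40.81] (array([ 0.11, -0.17,  0.05]), np.float64(0.11))
[496.43  43.03] (array([ 0.1 , -0.17,  0.13]), np.float64(0.11))
```

View pics/scene5c.png

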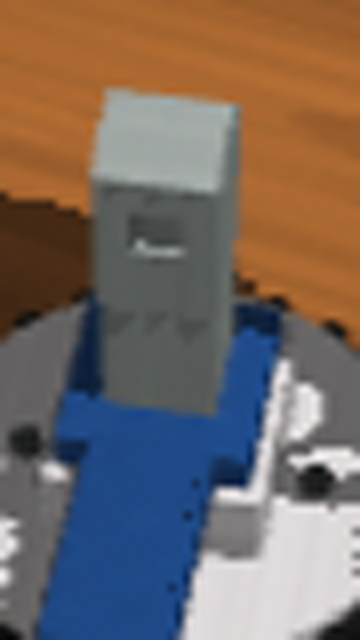

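```bash
python3 - <<'E'
from cmd import *
d=load();C=np.array([603.7,67.4]);th=np.radians(12.85);R=np.array([[np.cos(th),-np.sin(th)],[np.sin(th),np.cos(th)]])
for xp,z in((-125,200),(-105,121.3)):
    g=C+R@[xp,0.1];a,b=delta(d["c"],d["yaw"],[*g,z],th+np.pi);print(a.tolist(),b)
E
```

```text
[0.1167, -0.1687, 0.0503] 0.11
[0.0967, -0.1688, 0.129] 0.11
```

Emit:
drive_tool(deltas="0.02 -0.02 0.005 0 0; 0.045 -0.055 0.015 0 0; 0.07 -0.09 0.025 0 0; 0.095 -0.125 0.038 0 0; 0.11 -0.155 0.05 0 0; 0.117 -0.168 0.06 0.1 0; 0.115 -0.1687 0.085 0.1 0; 0.11 -0.1687 0.11 0.1 0; 0.1 -0.1687 0.125 0.1 0; 0.0967 -0.1687 0.129 0.1 0; 0.0967 -0.1687 0.129 0.1 0; 0.0967 -0.1687 0.129 0.1 0")

```text
clock: 12.02
eef_pos: [501.5, 44.2, 121.9]
tool_rot: [-3.142, 0.001, -2.917]
force: [0.1, -0.0, -1.3]
width: 21.4
```

```bash
python3 -c "
from cmd import *
apply(.0967,-.1687,.129,.1)"; python3 c.py 6 wrist scene top;  python3 - <<'E'
from h import *
import pickle
S=pickle.load(open("scene6.pkl","rb"));save(S,"scene6c.png",(270,150,390,300),5)
S=pickle.load(open("top6.pkl","rb"));save(S,"top6c.png",(240,90,350,210),5)
E
```

```text
cmd [501.33  44.2  121.3 ] 3.3659777796076935
{'clock': 12.025, 'eef_pos': array([501.462,  44.215, 121.935]), 'tool_rot': array([-3.142,  0.001, -2.917]), 'qpos': array([-0.085,  0.587, -0.086,  2.025,  0.094,  0.532,  1.558]), 'force': array([ 0.112, -0.013, -1.349])}
wrist 61.24402699985767 [[-0.22, 0.94, 0.26, 436.26], [0.98, 0.21, 0.06, 30.44], [-0.0, 0.27, -0.96, 264.5]]
scene 48.35130705216761 [[-0.39, 0.59, -0.7, 1115.94], [0.92, 0.25, -0.3, 293.66], [-0.0, -0.76, -0.64, 691.89]]
post_hole 0.89 [320.5 231.5] [614.5  72.7 153.6]
post_far 0.66 [320.  250.1] [615.8  71.9 108.1]
pin_grip 0.9 [331.  193.9] [549.4  65.4 185.4]
pin_grip 0.72 [471.  185.4] [212.8 290.5  26.3]
pin_tip 0.79 [321.4 218.1] [448.7   2.3  18.3]
pin_tip 0.69 [456.4 190.2] [224.8 260.9  11.2]
loop_tab 0.6 [327.3 192.3] [519.   45.6 159.7]
loop_tab 0.48 [462.3 176.1] [149.2 264.    1.6]
top 52.79333992286804 [[0.01, -0.98, 0.18, 235.08], [-1.0, -0.01, 0.0, -6.23], [0.0, -0.18, -0.98, 1137.24]]
base 0.16 [396.7 138.7] [ 607.3 -211.5   72.6]
pin_grip 0.49 [211.3 288.7] [193.5 286.4  29.6]
pin_tip 0.44 [226.7 279.7] [217.3 253.5  -1.5]
loop_tab 0.41 [219.3 281.5] [213.  262.6  43.9]
```

View pics/wrist6.png

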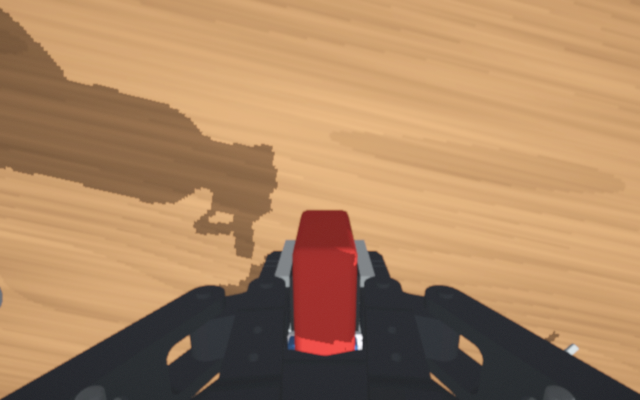

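View pics/scene6c.png

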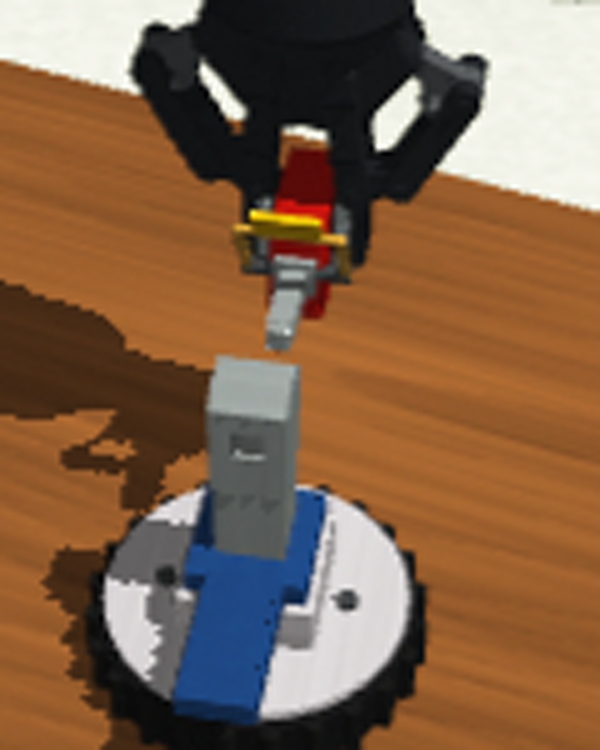

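View pics/top6c.png

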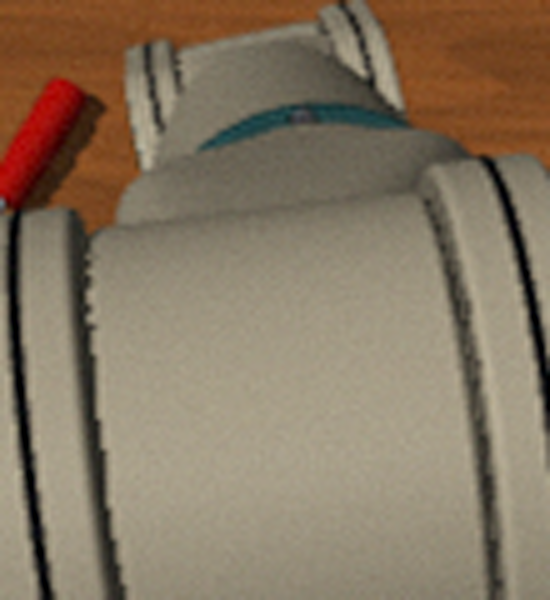

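```bash
python3 - <<'E'
from h import *
import pickle
np.set_printoptions(suppress=True,precision=2)
S=pickle.load(open("scene6.pkl","rb"));save(S,"scene6d.png",(305,185,345,255),10)
C=np.array([603.7,67.4]);th=np.radians(12.85);R=np.array([[np.cos(th),-np.sin(th)],[np.sin(th),np.cos(th)]])
def base(x,y,z): return [*(C+R@[x,y]),z]
im=cv2.imread("pics/scene6d.png")
def q(w,col):
    u=w2px(S,w); a=(int((u[0]-305+.5)*10),int((u[1]-185+.5)*10)); cv2.circle(im,a,3,col,1); print(u[:2]); return a
tcp=np.array([501.462,44.215]);thp=3.36598-np.pi;Rp=np.array([[np.cos(thp),-np.sin(thp)],[np.sin(thp),np.cos(thp)]])
def pin(x,y,z): return [*(tcp+Rp@[x,y]),121.935+16+z]
for y,z in((-4.6,-4.6),(4.6,-4.6),(4.6,4.6),(-4.6,4.6)): q(pin(66,y,z),(0,255,0))
for y,z in((-8,-8),(8,-8),(8,8),(-8,8)): q(pin(31,y,z),(255,255,0))
for y,z in((-5.75,-5.75),(5.75,-5.75),(5.75,5.75),(-5.75,5.75)): q(base(14,y,137.5+z),(0,0,255))
for y in(-14,14):
  for x,z in ((-7,159.5),(7,159.5),(14,152.5),(14,80)): q(base(x,y,z),(255,0,255))
cv2.imwrite("pics/scene6e.png",im)
E
```

```text
[321.7  219.87]
[326.64 220.45]
[326.64 216.75]
[321.66 216.17]
[323.25 208.58]
[331.55 209.53]
[331.61 203.15]
[323.21 202.2 ]
[315.57 240.76]
[322.04 241.58]
[322.   236.91]
[315.47 236.1 ]
[312.96 220.52]
[311.38 226.  ]
[310.67 231.71]
[311.59 260.1 ]
[328.76 222.41]
[327.39 227.93]
[326.7  233.68]
[326.69 262.08]
```

View pics/scene6e.png

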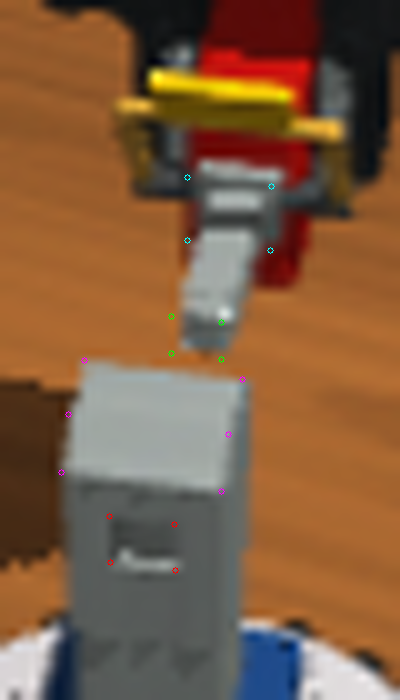

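Emit:
drive_tool(deltas="-0.004 -0.0007 0.0006 0 0; -0.01 -0.0007 0.0006 0 0; -0.016 -0.0007 0.0006 0 0; -0.02 -0.0007 0.0006 0 0; -0.021 -0.0007 0.0006 0 0; -0.021 -0.0007 0.0006 0 0; -0.021 -0.0007 0.0006 0 0; -0.021 -0.0007 0.0006 0 0")

```text
clock: 14.08
eef_pos: [521.7, 48.0, 120.7]
tool_rot: [-3.142, -0.0, -2.917]
force: [-0.1, -0.1, -2.5]
width: 21.4
```

```bash
python3 -c "
from cmd import *
apply(-.021,-.0007,.0006,0)
st=ctrl.read_state();print(st['eef_pos'],st['force'])"
```

```text
cmd [521.96  48.19 120.7 ] 3.3659777796076935
[521.6588175   48.03620749 120.70312674] [-0.0565993  -0.06105663 -2.5459355 ]
```

Emit:
drive_tool(deltas="-0.001 0 0 0 0; -0.002 0 0 0 0; -0.003 0 0 0 0; -0.004 0 0 0 0")

```text
clock: 14.58
eef_pos: [525.8, 49.0, 120.7]
tool_rot: [3.142, -0.0, -2.917]
force: [0.6, -0.6, -2.3]
width: 21.8
```

Emit:
drive_tool(deltas="-0.001 0 0 0 0; -0.002 0 0 0 0; -0.002 0 0 0 0")

```text
clock: 14.95
eef_pos: [527.7, 49.5, 120.7]
tool_rot: [3.142, 0.0, -2.917]
force: [-0.6, 0.6, -1.8]
width: 21.3
```

Emit:
drive_tool(deltas="-0.001 0 0 0 0; -0.002 0 0 0 0; -0.002 0 0 0 0")

```text
clock: 15.32
eef_pos: [529.7, 49.9, 120.7]
tool_rot: [3.142, 0.0, -2.917]
force: [-0.1, -0.9, -1.5]
width: 21.2
```

Emit:
drive_tool(deltas="-0.001 0 0 0 0; -0.002 0 0 0 0; -0.002 0 0 0 0")

```text
clock: 15.7
eef_pos: [531.7, 50.3, 120.7]
tool_rot: [3.142, 0.0, -2.917]
force: [0.5, 0.7, -1.2]
width: 21.2
```

Emit:
drive_tool(deltas="-0.001 0 0 0 0; -0.002 0 0 0 0; -0.002 0 0 0 0")

```text
clock: 16.08
eef_pos: [533.6, 50.8, 120.7]
tool_rot: [3.142, 0.0, -2.917]
force: [0.4, 0.2, -2.2]
width: 21.4
```

```bash
python3 -c "
from cmd import *
apply(-.004-.002*4,0,0,0)"; python3 - <<'E'
from h import *
S=imaging.get_image("scene");save(S,"scene7c.png",(295,175,355,255),9)
st=ctrl.read_state();print(st['eef_pos'],st['force'],st['torque'])
E
```

```text
cmd [533.66  50.86 120.7 ] 3.3659777796076935
[533.54514158  50.76839742 120.69028094] [-0.48585788 -0.03021307 -2.48931525] [-0.00652638  0.03607231 -0.05143046]
```

View pics/scene7c.png

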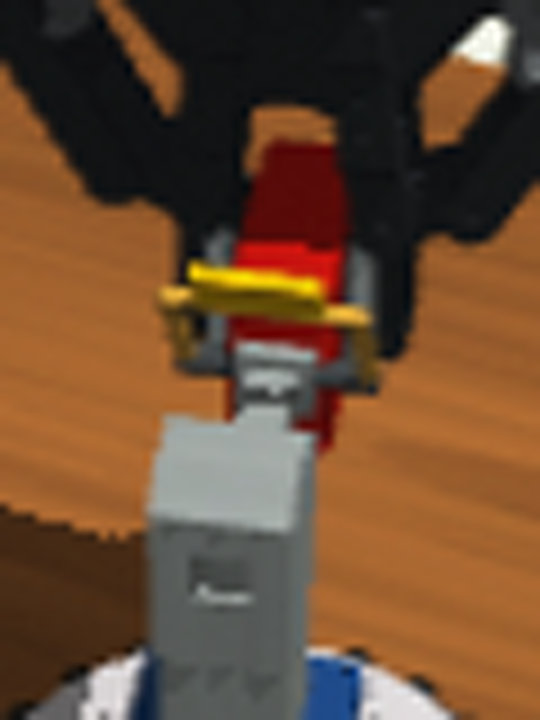

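Emit:
drive_tool(deltas="-0.001 0 0 0 0; -0.002 0 0 0 0; -0.003 0 0 0 0; -0.004 0 0 0 0; -0.004 0 0 0 0")

```text
clock: 16.75
eef_pos: [537.5, 51.7, 120.7]
tool_rot: [3.142, 0.0, -2.917]
force: [-0.1, -0.6, -2.4]
width: 21.3
```

Emit:
drive_tool(deltas="-0.001 0 0 0 0; -0.002 0 0 0 0; -0.003 0 0 0 0; -0.004 0 0 0 0; -0.004 0 0 0 0")

```text
clock: 17.38
eef_pos: [541.4, 52.6, 120.7]
tool_rot: [3.142, 0.0, -2.917]
force: [-0.6, -0.4, -2.1]
width: 21.4
```

Emit:
drive_tool(deltas="-0.001 0 0 0 0; -0.002 0 0 0 0; -0.003 0 0 0 0; -0.004 0 0 0 0; -0.004 0 0 0 0")

```text
clock: 18.0
eef_pos: [545.3, 53.5, 120.7]
tool_rot: [3.142, 0.0, -2.917]
force: [0.3, 0.1, -2.1]
width: 21.1
```

```bash
python3 -c "
from cmd import *
apply(-.012,0,0,0)"; python3 - <<'E'
from h import *
S=imaging.get_image("scene");save(S,"scene8c.png",(295,175,355,255),9)
st=ctrl.read_state();print(st['eef_pos'],st['force'],st['torque'])
E
```

```text
cmd [545.36  53.53 120.7 ] 3.3659777796076935
[545.21295482  53.42307408 120.66485601] [ 0.25421883  0.46597468 -2.52602895] [0.02755442 0.04217262 0.01779086]
```

View pics/scene8c.png

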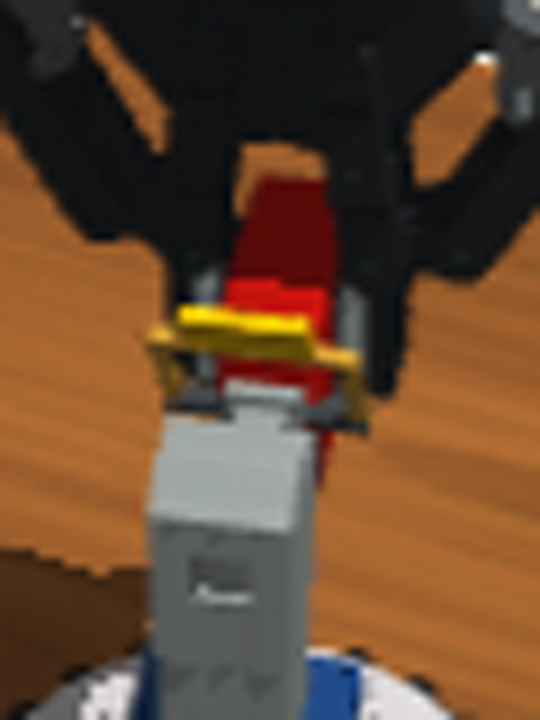

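Emit:
drive_tool(deltas="-0.001 0 0 0 0; -0.003 0 0 0 0; -0.005 0 0 0 0; -0.007 0 0 0 0; -0.009 0 0 0 0; -0.01 0 0 0 0; -0.01 0 0 0 0")

```text
clock: 18.92
eef_pos: [555.0, 55.7, 120.7]
tool_rot: [3.142, -0.0, -2.917]
force: [0.6, -0.2, -2.5]
width: 21.2
```

Emit:
drive_tool(deltas="-0.001 0 0 0 0; -0.002 0 0 0 0; -0.002 0 0 0 0")

```text
clock: 19.3
eef_pos: [557.0, 56.1, 120.7]
tool_rot: [3.142, 0.0, -2.917]
force: [-0.6, 0.1, -1.6]
width: 21.4
```

Emit:
drive_tool(deltas="-0.001 0 0 0 0; -0.001 0 0 0 0; -0.001 0 0 0 0")

```text
clock: 19.68
eef_pos: [557.9, 56.3, 120.7]
tool_rot: [3.142, -0.0, -2.918]
force: [0.4, 0.3, -1.7]
width: 21.0
```

```bash
python3 -c "
from cmd import *
apply(-.013,0,0,0)"; python3 - <<'E'
from h import *
S=imaging.get_image("scene");save(S,"scene9c.png",(295,175,355,255),9)
st=ctrl.read_state();print(st['eef_pos'],st['force'],st['torque'])
E
```

```text
cmd [558.03  56.43 120.7 ] 3.3659777796076935
[557.84997221  56.31574749 120.67188379] [ 0.53421404  0.01738713 -1.91985965] [-0.03783233  0.0696867  -0.0253935 ]
```

View pics/scene9c.png

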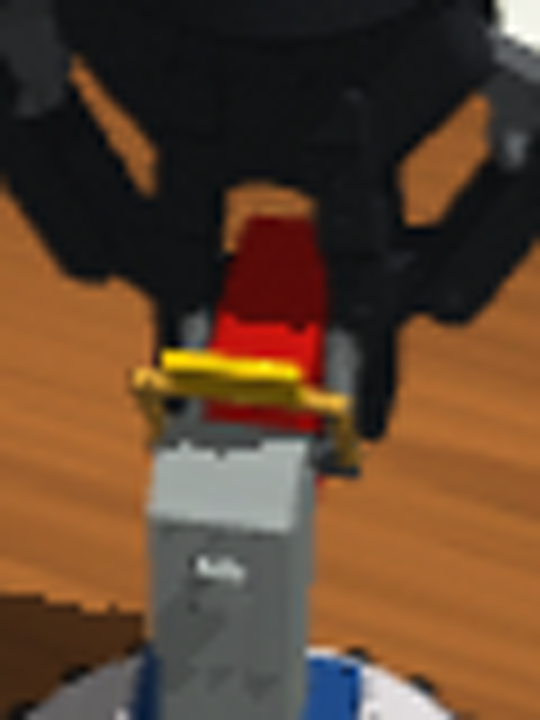

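Emit:
drive_tool(deltas="-0.001 0 0 0 0; -0.001 0 0 0 0; -0.001 0 0 0 0")

```text
clock: 20.1
eef_pos: [558.9, 56.5, 120.7]
tool_rot: [3.142, -0.0, -2.917]
force: [0.6, 0.1, -2.4]
width: 21.2
```

Emit:
drive_tool(deltas="-0.001 0 0 0 0; -0.001 0 0 0 0; -0.001 0 0 0 0")

```text
clock: 20.48
eef_pos: [559.8, 56.8, 120.7]
tool_rot: [3.142, -0.0, -2.917]
force: [-0.7, -0.8, -3.3]
width: 21.5
```

Emit:
drive_tool(deltas="-0.0005 0 0 0 0; -0.001 0 0 0 0; -0.001 0 0 0 0")

```text
clock: 20.85
eef_pos: [560.9, 57.0, 120.7]
tool_rot: [3.142, 0.0, -2.917]
force: [0.3, -0.3, -2.0]
width: 21.6
```

Emit:
drive_tool(deltas="-0.0005 0 0 0 0; -0.001 0 0 0 0; -0.001 0 0 0 0")

```text
clock: 21.22
eef_pos: [561.1, 57.0, 120.5]
tool_rot: [3.142, -0.001, -2.917]
force: [-1.3, -0.7, -1.2]
width: 21.5
```

Emit:
drive_tool(deltas="-0.0005 0 0 0 0; -0.001 0 0 0 0; -0.001 0 0 0 0")

```text
clock: 21.6
eef_pos: [561.1, 57.0, 120.3]
tool_rot: [3.142, -0.003, -2.918]
force: [-5.0, -1.5, -0.7]
width: 21.4
```

Collar contact: the x position stopped at 561.1 with the force rising to 5 N. I'll check with an image, then release.

```bash
python3 -c "
from cmd import *
apply(-.005,0,0,0)"; python3 - <<'E'
from h import *
S=imaging.get_image("scene");save(S,"scene10c.png",(295,175,355,255),9)
st=ctrl.read_state();print(st['eef_pos'],st['force'],st['torque'])
E
```

```text
cmd [562.9   57.54 120.7 ] 3.3659777796076935
[561.10839697  57.03495163 120.30889187] [-5.2266646  -1.78747094 -0.16142445] [-0.22675099  1.00961774  0.02146012]
```

Emit:
drive_tool(deltas="-0.0005 0 0 0 0; -0.001 0 0 0 0; -0.001 0 0 0 0; -0.001 0 0 0 0")

```text
clock: 22.15
eef_pos: [561.1, 57.0, 120.3]
tool_rot: [3.142, -0.005, -2.918]
force: [-7.4, -2.2, 2.8]
width: 21.4
```

View pics/scene10c.png

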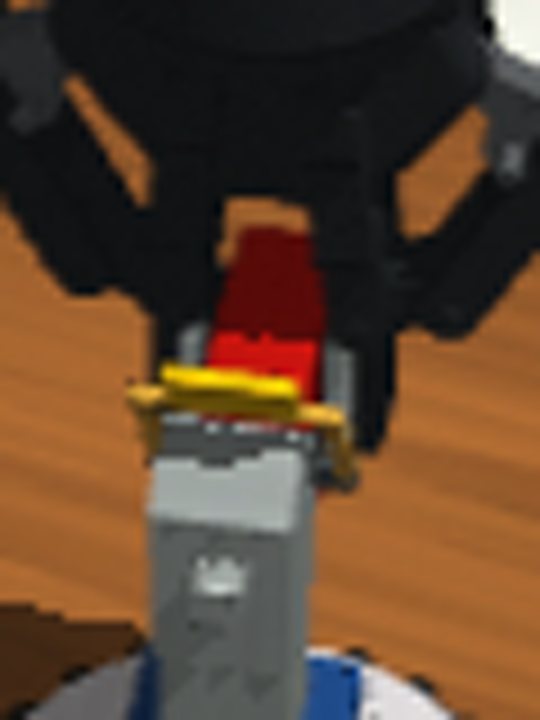

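Emit:
drive_tool(deltas="0 0 0 0 0.03; 0 0 0 0 0.05; 0 0 0 0 0.085; 0 0 0 0 0.085; 0 0 0 0 0.085; 0 0 0 0 0.085; 0 0 0 0 0.085; 0 0 0 0 0.085")

```text
clock: 23.15
eef_pos: [563.7, 57.6, 120.7]
tool_rot: [3.142, -0.0, -2.917]
force: [0.7, 0.1, -0.4]
width: 84.9
```

```bash
python3 -c "
from cmd import *
apply(-.001,0,0,0)"; python3 - <<'E'
from h import *
S=imaging.get_image("scene");save(S,"scene11c.png",(295,175,355,255),9)
S=imaging.get_image("wrist");save(S,"wrist11.png")
st=ctrl.read_state();print(st['eef_pos'],st['force'],st['torque'],st['width'])
E
```

```text
cmd [563.88  57.76 120.7 ] 3.3659777796076935
[563.71017712  57.66013809 120.68081165] [ 0.25058143 -0.18222289 -0.4270554 ] [-0.01586117 -0.0008544  -0.0208477 ] 84.84687999284456
```

View pics/scene11c.png

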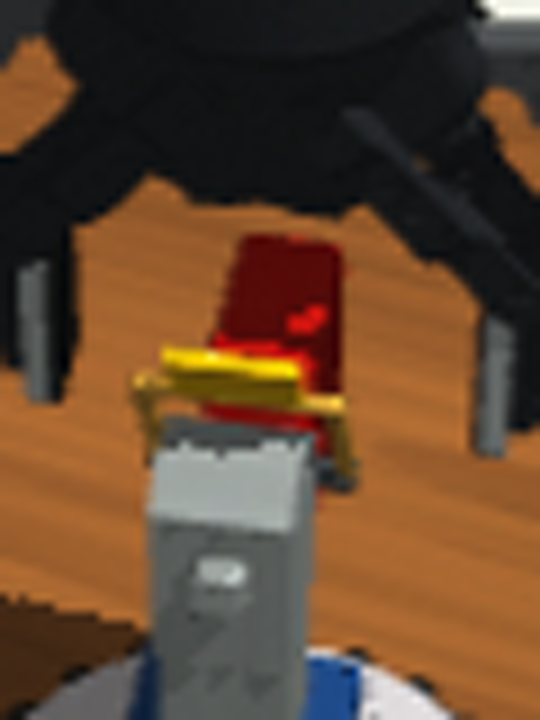

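View pics/wrist11.png

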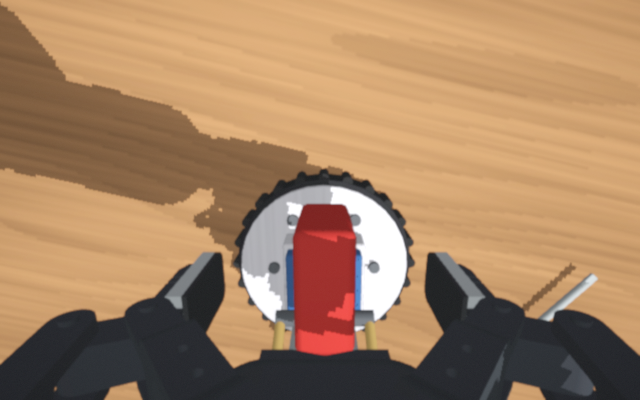

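Emit:
drive_tool(deltas="0 0 -0.01 0 0.085; 0 0 -0.03 0 0.085; 0 0 -0.055 0 0.085; 0 0 -0.085 0 0.085; 0.005 0 -0.115 0 0.085; 0.02 0 -0.145 0 0.085; 0.035 0 -0.17 0 0.085; 0.043 0 -0.185 0 0.085; 0.043 0 -0.185 0 0.085; 0.043 0 -0.185 0 0.085; 0.043 0 -0.185 0 0.085")

```text
clock: 24.62
eef_pos: [521.7, 48.1, 304.6]
tool_rot: [3.141, -0.002, -2.917]
force: [-0.3, 0.1, -1.0]
width: 85.0
```

```bash
python3 -c "
from cmd import *
apply(.043,0,-.185,0)"; python3 c.py 12 wrist scene; python3 - <<'E'
from h import *
import pickle
np.set_printoptions(suppress=True,precision=2)
S=pickle.load(open("scene12.pkl","rb"));save(S,"scene12c.png",(280,170,380,290),6)
p=pickle.load(open("wrist12.pkl","rb"));save(p,"wrist12c.png",(240,170,400,340),4)
W=cloud(p);hsv=cv2.cvtColor(p["color"],cv2.COLOR_RGB2HSV)
yel=(hsv[...,0]>22)&(hsv[...,0]<34)&(hsv[...,1]>140)&(W[...,2]>160)
T=np.array([561.1,57.0]);H=T+24*np.array([.9749,.2225]);th=.2244;R=np.array([[np.cos(th),-np.sin(th)],[np.sin(th),np.cos(th)]])
B=np.concatenate([(W[...,:2]-H)@R,W[...,2:]-137.5],-1)
P=B[yel];print("yel in hinge frame",len(P),P.mean(0),np.percentile(P,2,0),np.percentile(P,98,0))
red=((hsv[...,0]<8)|(hsv[...,0]>172))&(hsv[...,1]>150)&(W[...,2]>110)
P=B[red];print("red",np.percentile(P,2,0),np.percentile(P,98,0),cv2.minAreaRect(P[P[:,2]>15][:,:2].astype(np.float32)))
top=P[(P[:,2]>15)];A=np.c_[top[:,0],np.ones(len(top))];print("slope top",np.linalg.lstsq(A,top[:,2],rcond=None)[0])
E
```

```text
cmd [521.96  48.19 305.7 ] 3.3659777796076935
{'clock': 24.625, 'eef_pos': array([521.667,  48.137, 304.604]), 'tool_rot': array([ 3.141, -0.002, -2.917]), 'qpos': array([-0.067,  0.368, -0.11 ,  1.764,  0.046,  1.014,  1.601]), 'force': array([-0.291,  0.067, -0.957])}
wrist 61.24402699985767 [[-0.22, 0.94, 0.26, 456.86], [0.98, 0.21, 0.06, 34.4], [-0.0, 0.26, -0.96, 447.36]]
base 0.57 [323.8 225. ] [556.7  56.4 158.1]
post_hole 0.58 [322.2 243. ] [573.   58.6 160.7]
pin_grip 0.81 [319.6 224.4] [556.7  52.5 158.9]
pin_tip 0.67 [324.4 283.5] [602.   67.3 180.1]
loop_tab 0.94 [324.3 281.7] [601.7  67.1 177.5]
scene 48.35130705216761 [[-0.39, 0.59, -0.7, 1115.94], [0.92, 0.25, -0.3, 293.66], [-0.0, -0.76, -0.64, 691.89]]
base 0.93 [321.9 277.7] [650.6  90.2  79.5]
post_hole 0.72 [321.7 233.8] [616.2  75.7 150.8]
post_far 0.58 [321.5 245.9] [614.9  74.5 119.1]
pin_grip 0.95 [323.9 216.7] [604.1  74.8 180. ]
pin_grip 0.73 [468.3 183.7] [213.9 283.6  30.2]
pin_tip 0.84 [316.7 241.2] [624.1  69.6 137.7]
pin_tip 0.73 [457.6 187.1] [221.4 261.8  18.6]
loop_tab 0.61 [458.9 175.8] [148.2 255.7  -0.6]
loop_tab 0.47 [323.9 215.5] [605.9  75.6 184.6]
yel in hinge frame 425 [19.12  0.77 41.85] [ 15.72 -11.07  34.71] [22.68 12.84 48.21]
red [-47.07  -9.35 -11.05] [-2.74 10.65 23.4 ] ((-36.00044250488281, 8.322298049926758), (39.56718063354492, 74.69197082519531), 56.03853225708008)
slope top [-0.27 16.3 ]
```

View pics/wrist12c.png

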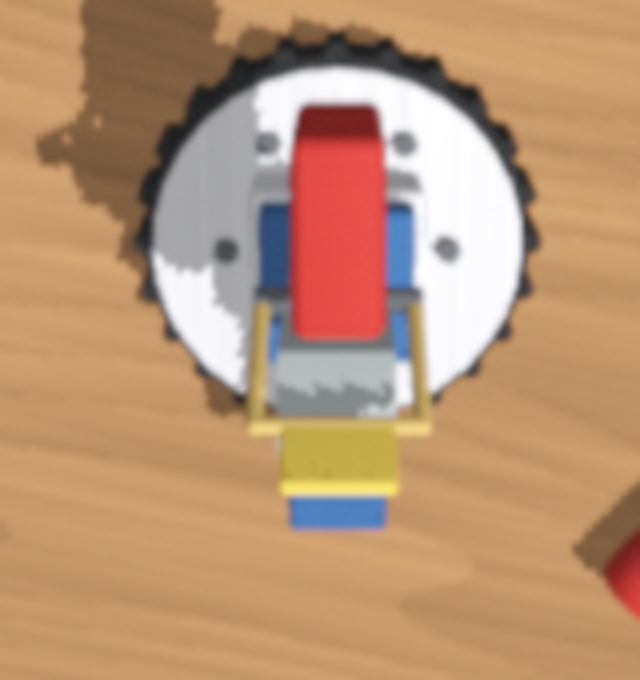

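View pics/scene12c.png

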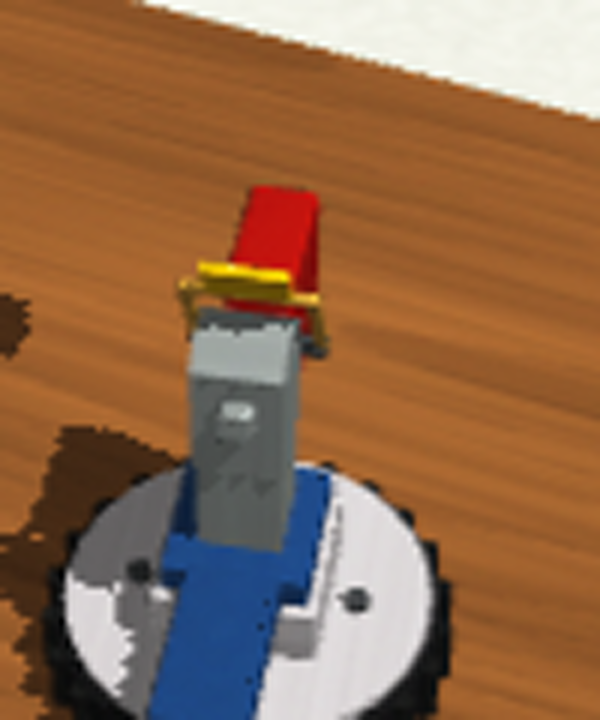

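```bash
python3 - <<'E'
from cmd import *
d=load();th=.2244;X=np.array([np.cos(th),np.sin(th)]);H=np.array([584.5,62.3])
for x,z in((-6,225),(-6,175.5)):
    a,b=delta(d["c"],d["yaw"],[*(H+x*X),z]);print(a.tolist(),b)
E
```

```text
[-0.0581, -0.0002, 0.0807] 0
[-0.0581, -0.0002, 0.1302] 0
```

Emit:
drive_tool(deltas="-0.01 0 0.01 0 0.04; -0.03 0 0.03 0 0.02; -0.05 0 0.05 0 0; -0.058 0 0.07 0 0; -0.058 0 0.08 0 0; -0.058 0 0.08 0 0; -0.058 0 0.08 0 0; -0.058 0 0.095 0 0; -0.058 0 0.115 0 0; -0.058 0 0.128 0 0; -0.058 0 0.13 0 0; -0.058 0 0.13 0 0")

```text
clock: 26.82
eef_pos: [578.6, 61.0, 175.9]
tool_rot: [-3.142, 0.0, -2.917]
force: [0.5, -0.1, 0.5]
width: -0.2
```

```bash
python3 -c "
from cmd import *
apply(-.058,0,.13,0)";  python3 - <<'E'
from h import *
S=imaging.get_image("scene");save(S,"scene13c.png",(280,150,370,260),6)
S=imaging.get_image("wrist");save(S,"wrist13.png")
st=ctrl.read_state();print(st['eef_pos'],st['force'],st['torque'],st['width'])
E
```

```text
cmd [578.5  61.1 175.7] 3.3659777796076935
[578.87174043  61.07635981 176.30294321] [-0.78054764 -0.41917206 -0.05589687] [ 0.02178455 -0.00714266 -0.00613449] -0.3971359105983368
```

View pics/scene13c.png

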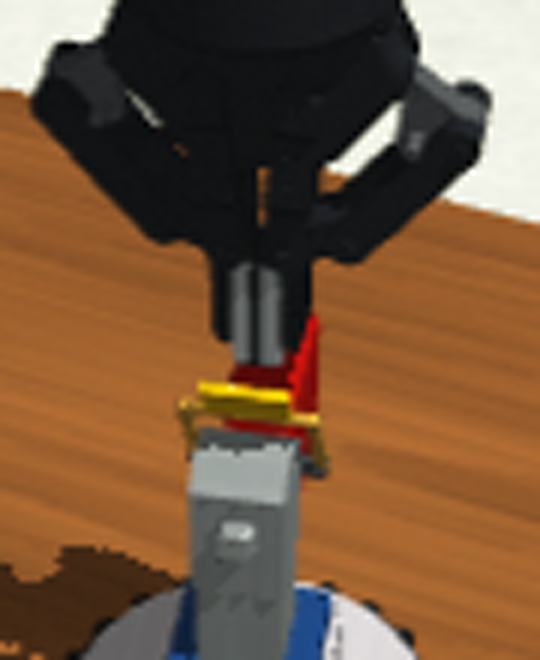

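View pics/wrist13.png

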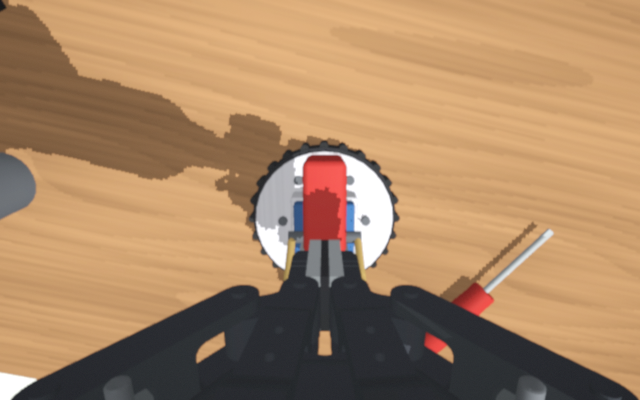

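Emit:
drive_tool(deltas="-0.004 0 0 0 0; -0.008 0 0 0 0; -0.012 0 0 0 0; -0.015 0 0 0 0; -0.018 0 0 0 0; -0.021 0 0 0 0; -0.024 0 0 0 0; -0.025 0 0 0 0; -0.025 0 0 0 0")

```text
clock: 28.05
eef_pos: [602.8, 66.5, 175.7]
tool_rot: [3.142, 0.0, -2.917]
force: [-0.3, 0.4, 1.0]
width: 0.2
```

```bash
python3 -c "
from cmd import *
apply(-.025,0,0,0)";  python3 - <<'E'
from h import *
S=imaging.get_image("scene");save(S,"scene14c.png",(280,150,370,260),6)
st=ctrl.read_state();print(st['eef_pos'],st['force'],st['torque'],st['width'])
E
```

```text
cmd [602.88  66.66 175.7 ] 3.3659777796076935
[602.80506029  66.54874357 175.7483091 ] [ 0.80218224 -0.22370993  0.27981937] [-0.01471659  0.04271234  0.00321548] 0.20999014580066666
```

View pics/scene14c.png

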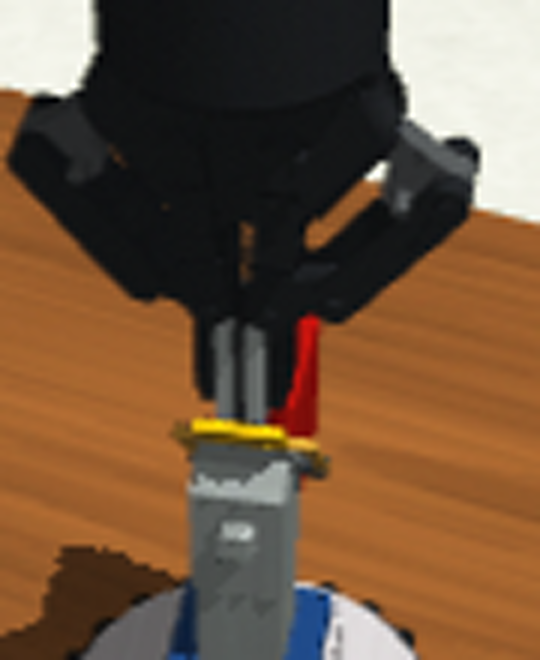

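Emit:
drive_tool(deltas="-0.004 0 0.001 0 0; -0.008 0 0.002 0 0; -0.011 0 0.0035 0 0; -0.014 0 0.005 0 0; -0.016 0 0.006 0 0; -0.016 0 0.006 0 0")

```text
clock: 28.85
eef_pos: [618.5, 70.1, 169.5]
tool_rot: [3.142, 0.0, -2.917]
force: [-0.1, 0.5, -0.3]
width: 0.3
```

```bash
python3 -c "
from cmd import *
apply(-.016,0,0.006,0)";  python3 - <<'E'
from h import *
S=imaging.get_image("scene");save(S,"scene15c.png",(280,150,370,260),6)
st=ctrl.read_state();print(st['eef_pos'],st['force'],st['torque'],st['width'])
E
```

```text
cmd [618.47  70.22 169.7 ] 3.3659777796076935
[618.44684061  70.1365224  169.63095175] [-0.19631781 -0.24593528 -0.3865898 ] [ 0.00865311  0.07293744 -0.0072086 ] -0.15161063511734232
```

View pics/scene15c.png

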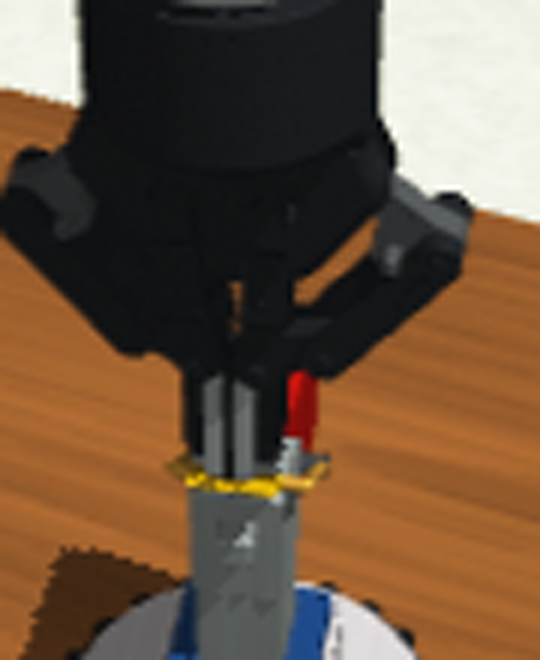

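Emit:
drive_tool(deltas="-0.003 0 0.0015 0 0; -0.006 0 0.003 0 0; -0.009 0 0.003 0 0; -0.012 0 0.003 0 0; -0.0135 0 0.003 0 0; -0.0135 0 0.003 0 0")

```text
clock: 29.65
eef_pos: [631.8, 73.2, 166.7]
tool_rot: [3.142, 0.0, -2.917]
force: [-0.3, 1.0, 0.7]
width: 0.2
```

```bash
python3 -c "
from cmd import *
apply(-.0135,0,0.003,0)";  python3 - <<'E'
from h import *
S=imaging.get_image("scene");save(S,"scene16c.png",(280,150,370,260),6)
st=ctrl.read_state();print(st['eef_pos'],st['force'],st['torque'],st['width'])
S=imaging.get_image("wrist");save(S,"wrist16.png")
E
```

```text
cmd [631.64  73.23 166.7 ] 3.3659777796076935
[631.75926716  73.18178346 166.78262081] [0.53065765 0.03426452 0.56517592] [ 0.02524601 -0.06102186 -0.02000325] 0.27641235502200096
```

View pics/scene16c.png

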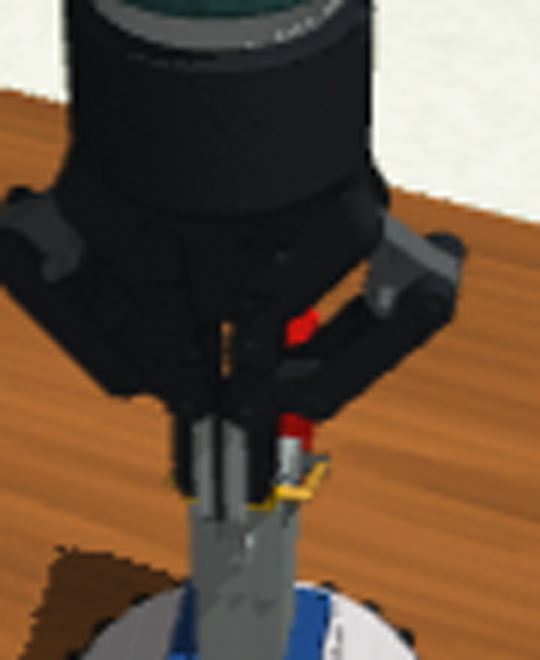

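View pics/wrist16.png

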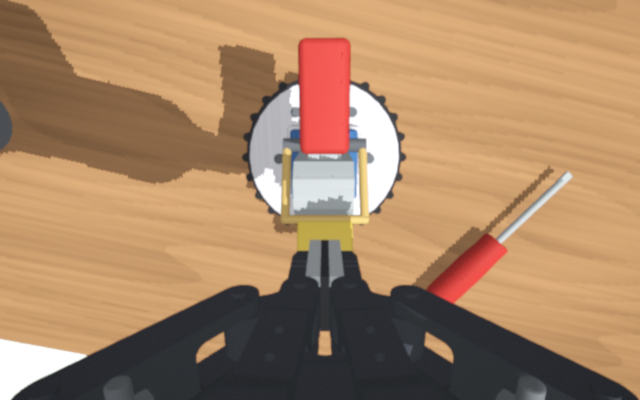

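```bash
cat > m.py <<'E'
from h import *
import pickle,sys
np.set_printoptions(suppress=True,precision=2)
p=imaging.get_image("wrist");pickle.dump(p,open(sys.argv[1]+".pkl","wb"));save(p,sys.argv[1]+"c.png",(220,20,420,270),3)
W=cloud(p);hsv=cv2.cvtColor(p["color"],cv2.COLOR_RGB2HSV)
T=np.array([561.1,57.0]);H=T+24*np.array([.9749,.2225]);th=.2244;R=np.array([[np.cos(th),-np.sin(th)],[np.sin(th),np.cos(th)]])
B=np.concatenate([(W[...,:2]-H)@R,W[...,2:]-137.5],-1)
red=((hsv[...,0]<8)|(hsv[...,0]>172))&(hsv[...,1]>150)&(W[...,2]>100)&(abs(B[...,1])<14)
for c in (315,325,335):
    r=np.where(red[:,c])[0]
    if len(r): print("col",c,"rows",r[0],r[-1],B[r[0]+1,c],B[r[-1]-1,c])
yel=(hsv[...,0]>22)&(hsv[...,0]<34)&(hsv[...,1]>140)&(W[...,2]>130); P=B[yel]; print("yel",np.percentile(P,2,0),np.percentile(P,98,0))
st=(W[...,2]>157)&(hsv[...,1]<60)&(abs(B[...,1])<16)&(B[...,0]>0)&(B[...,0]<36)&(W[...,2]<164);P=B[st]
if len(P): print("post flat",len(P),np.percentile(P,3,0),np.percentile(P,97,0))
E
python3 m.py w17
```

```text
col 315 rows 38 152 [-44.95  -2.78  21.48] [ 0.49 -3.14 22.79]
col 325 rows 38 152 [-44.72   1.3   22.71] [ 0.56  1.27 22.22]
col 335 rows 38 152 [-44.73   5.35  22.62] [ 0.63  5.7  21.74]
yel [ 33.65 -11.25  20.88] [44.88 13.17 28.34]
post flat 2462 [ 10.8  -12.65  19.81] [29.11 13.64 23.1 ]
```

View pics/w17c.png

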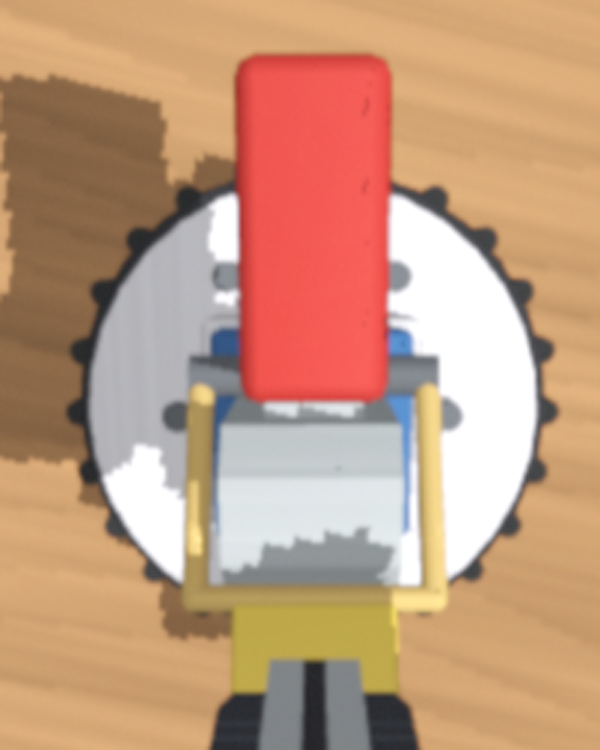

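Emit:
drive_tool(deltas="-0.001 0 0.001 0 0; -0.001 0 0.002 0 0; -0.001 0 0.003 0 0; -0.001 0 0.004 0 0; -0.001 0 0.004 0 0")

```text
clock: 30.42
eef_pos: [634.1, 73.7, 163.6]
tool_rot: [-3.142, 0.004, -2.917]
force: [2.9, -0.8, 4.9]
width: 0.2
```

Emit:
drive_tool(deltas="0 0 0.001 0 0; 0 0 0.002 0 0; 0 0 0.003 0 0; 0 0 0.003 0 0")

```text
clock: 30.92
eef_pos: [631.2, 73.0, 158.7]
tool_rot: [3.141, -0.003, -2.918]
force: [-0.2, 0.1, -0.4]
width: -0.1
```

```bash
python3 -c "
from cmd import *
apply(-.001,0,0.007,0)";python3 m.py w18
```

```text
cmd [632.61  73.45 159.7 ] 3.3659777796076935
col 315 rows 36 156 [-44.9   -2.62  21.34] [ 0.6  -2.97 22.47]
col 325 rows 36 156 [-44.73   1.25  22.22] [ 0.55  1.21 22.85]
col 335 rows 36 156 [-44.88   5.12  21.4 ] [ 0.46  5.37 23.55]
yel [ 36.96 -11.39  14.59] [45.19 13.27 18.91]
post flat 2693 [ 10.92 -12.59  19.74] [29.03 13.61 23.05]
```

View pics/w18c.png

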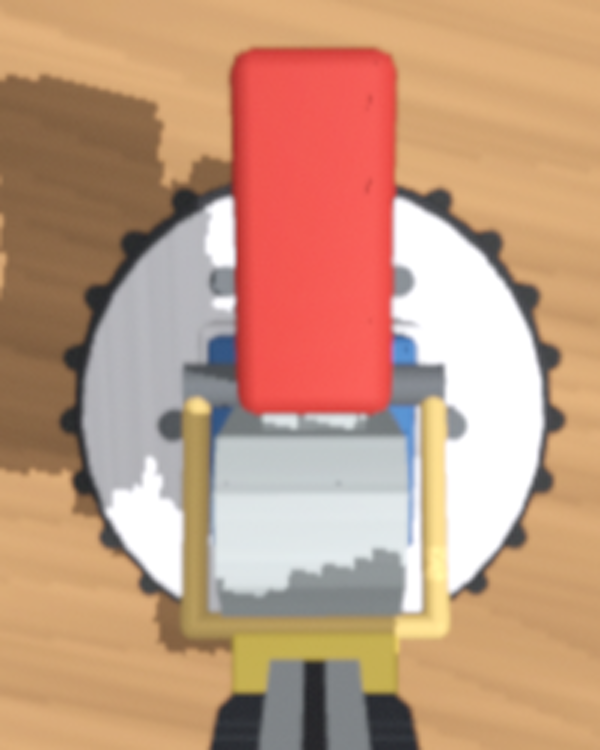

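Emit:
drive_tool(deltas="-0.001 0 0.001 0 0; -0.001 0 0.002 0 0; -0.001 0 0.003 0 0; -0.001 0 0.004 0 0; -0.001 0 0.004 0 0")

```text
clock: 31.6
eef_pos: [633.5, 73.5, 155.7]
tool_rot: [3.142, 0.0, -2.918]
force: [0.2, -0.4, 0.1]
width: -0.3
```

Emit:
drive_tool(deltas="0 0 0.001 0 0; 0 0 0.002 0 0; 0 0 0.003 0 0; 0 0 0.004 0 0; 0 0 0.004 0 0")

```text
clock: 32.22
eef_pos: [633.4, 73.5, 151.6]
tool_rot: [3.142, -0.0, -2.917]
force: [0.1, 0.0, 0.1]
width: 0.1
```

```bash
python3 -c "
from cmd import *
apply(-.001,0,0.008,0)";python3 m.py w19
```

```text
cmd [633.59  73.67 151.7 ] 3.3659777796076935
col 315 rows 23 149 [-45.98  -2.4   19.33] [-0.78 -2.72 22.17]
col 325 rows 23 149 [-46.     1.29  19.2 ] [-0.72  1.25 21.69]
col 335 rows 23 149 [-46.01   4.98  19.1 ] [-0.79  5.21 22.31]
yel [ 37.13 -11.24   9.57] [46.87 13.17 13.1 ]
post flat 3004 [ 10.79 -12.63  19.76] [29.05 13.63 23.12]
```

View pics/w19c.png

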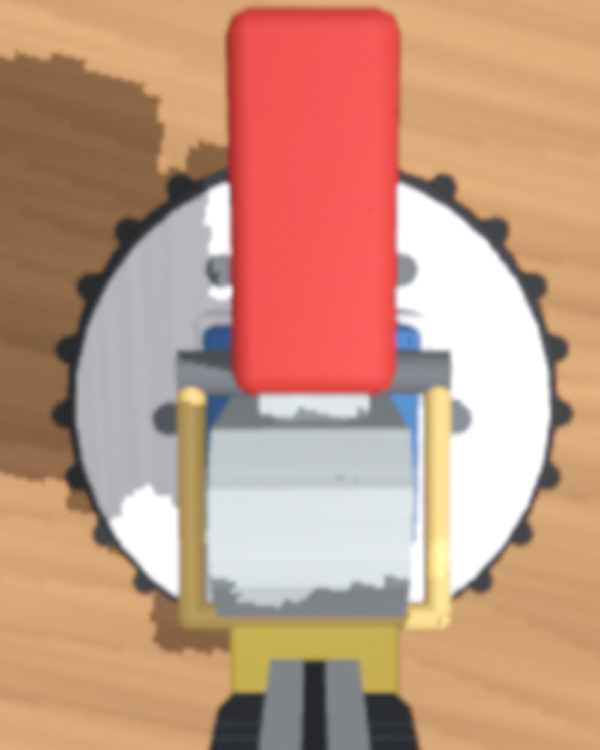

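The loop has snapped: the force is zero and the tab is down at about z=+10. Lifting clear to check.

Emit:
drive_tool(deltas="-0.001 0 -0.004 0 0; -0.001 0 -0.015 0 0; -0.001 0 -0.035 0 0; -0.001 0 -0.065 0 0; 0.02 0 -0.1 0 0; 0.06 0 -0.13 0 0; 0.1 0 -0.15 0 0; 0.112 0 -0.154 0 0; 0.112 0 -0.154 0 0; 0.112 0 -0.154 0 0; 0.112 0 -0.154 0 0; 0.112 0 -0.154 0 0")

```text
clock: 33.78
eef_pos: [524.5, 48.8, 305.0]
tool_rot: [3.141, -0.001, -2.917]
force: [0.3, 0.6, -0.8]
width: 0.1
```

```bash
python3 m.py w20; python3 c.py 20 scene wrist; python3 - <<'E'
from h import *
import pickle
S=pickle.load(open("scene20.pkl","rb"));save(S,"scene20c.png",(280,180,370,290),7)
S=pickle.load(open("wrist20.pkl","rb"));save(S,"wrist20c.png",(220,150,420,340),4)
E
```

```text
col 315 rows 195 239 [-44.82  -8.19  -8.46] [-13.35  -7.61  22.49]
col 325 rows 194 240 [-45.1    1.56 -11.23] [-12.31   1.5   22.33]
col 335 rows 207 238 [-41.42  10.44  21.08] [-14.11  10.61  21.98]
{'clock': 33.825, 'eef_pos': array([524.432,  48.796, 305.107]), 'tool_rot': array([ 3.141, -0.001, -2.917]), 'qpos': array([-0.067,  0.372, -0.11 ,  1.757,  0.047,  1.016,  1.6  ]), 'force': array([-0.129, -0.239, -0.343])}
scene 48.35130705216761 [[-0.39, 0.59, -0.7, 1115.94], [0.92, 0.25, -0.3, 293.66], [-0.0, -0.76, -0.64, 691.89]]
base 0.76 [322.8 276.4] [646.9  90.4  78.9]
base 0.32 [319.5 239.5] [633.9  79.3 154.9]
post_hole 0.6 [320.1 233.6] [616.6  72.9 150.6]
post_far 0.9 [320.3 244.7] [616.7  73.  123.3]
pin_grip 0.53 [469.9 187.8] [208.5 289.5  15.4]
pin_grip 0.19 [398.7 319.2] [653.4 234.2  40.1]
pin_tip 0.58 [456.7 189.4] [227.7 261.2  16. ]
loop_tab 0.69 [319.6 235.7] [621.5  74.  150.5]
loop_tab 0.46 [463.  175.2] [141.5 264.9  -0.7]
wrist 61.24402699985767 [[-0.22, 0.94, 0.26, 459.2], [0.98, 0.21, 0.06, 34.89], [-0.0, 0.26, -0.96, 448.34]]
base 0.97 [324.  220.9] [555.4
[... 447 characters left out ...]
                                                                 ~~~~~~~~~~~~~^^^^^^^
    return _quantile_unchecked(
        a, q, axis, out, overwrite_input, method, keepdims, weights)
    return _ureduce(a,
                    func=_quantile_ureduce_func,
    ...<5 lines>...
                    overwrite_input=overwrite_input,
                    method=method)
    r = func(a, **kwargs)
    result = _quantile(arr,
                       quantiles=q,
    ...<2 lines>...
                       out=out,
                       weights=wgt)
    slices_having_nans = np.isnan(arr[-1, ...])
                                  ~~~^^^^^^^^^
IndexError: index -1 is out of bounds for axis 0 with size 0
```

View pics/wrist20c.png

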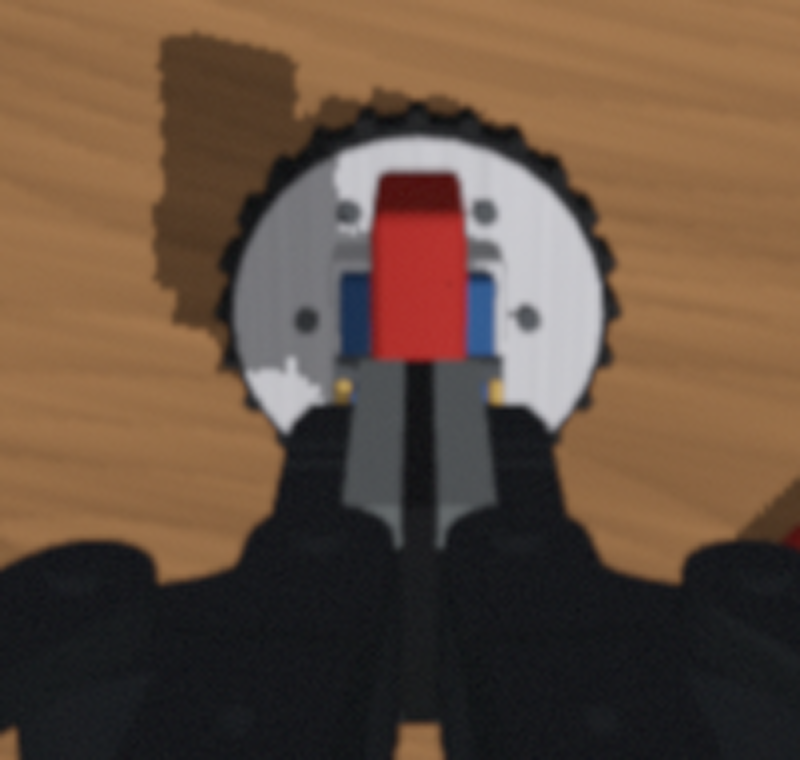

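View pics/scene20c.png

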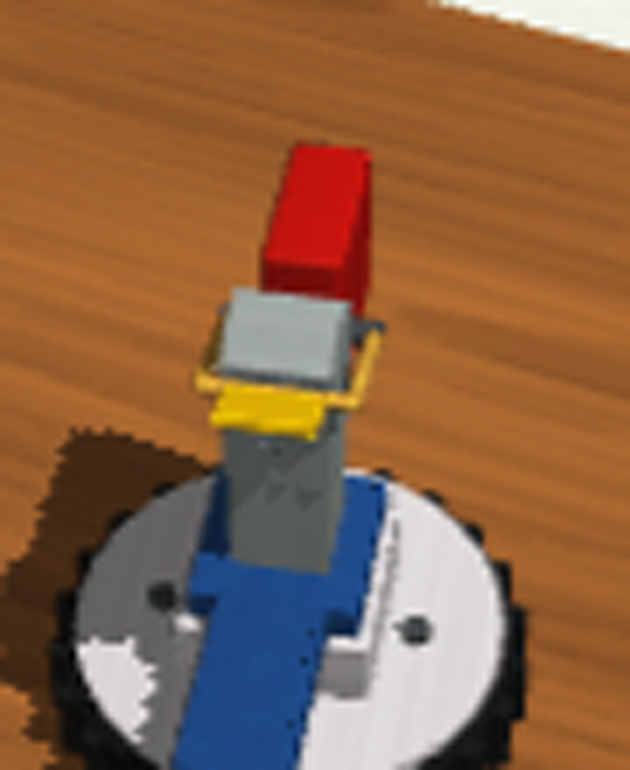

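```bash
python3 - <<'E'
from h import *
import pickle
np.set_printoptions(suppress=True,precision=2)
th=.2244;R=np.array([[np.cos(th),-np.sin(th)],[np.sin(th),np.cos(th)]]);H=np.array([584.5,62.3])
def go(S):
    W=cloud(S);hsv=cv2.cvtColor(S["color"],cv2.COLOR_RGB2HSV)
    B=np.concatenate([(W[...,:2]-H)@R,W[...,2:]-137.5],-1)
    y=(hsv[...,0]>20)&(hsv[...,0]<34)&(hsv[...,1]>150)&(hsv[...,2]>120)&(W[...,0]>560)&(abs(B[...,1])<30)&(abs(B[...,2])<60)
    P=B[y];t=P[(abs(P[:,1])<12)&(P[:,0]>35)]
    print(len(P),"tab",len(t),np.median(t,0),np.percentile(t,5,0),np.percentile(t,95,0))
    A=np.c_[t[:,0],np.ones(len(t))];print("slope",np.linalg.lstsq(A,t[:,2],rcond=None)[0])
    st=(hsv[...,1]<60)&(B[...,0]>8)&(B[...,0]<32)&(abs(B[...,1])<12)&(B[...,2]>18)&(B[...,2]<26);print("post top",np.median(B[st],0))
go(imaging.get_image("scene"));go(imaging.get_image("top"))
print(ctrl.read_state()["clock"])
E
```

```text
105 tab 86 [46.49 -0.13 13.86] [36.32 -9.86 11.02] [52.53 10.91 16.47]
slope [0.23 3.44]
post top [23.31 -0.08 20.79]
  return _methods._mean(a, axis=axis, dtype=dtype,
  ret = um.true_divide(
Traceback (most recent call last):
IndexError: index -1 is out of bounds for axis 0 with size 0
```

```bash
python3 -c "
from cell import ctrl
s=ctrl.read_state();print(s['clock'],s['force'],s['qd'].round(3));print(ctrl.finish_job())"
```

```text
34.625 [ 0.67687137 -0.39000796  0.4843591 ] [-0.001 -0.001  0.001  0.001  0.    -0.001  0.001]
the job is handed in; nothing more can be done
None
```

The blue carrier is locked onto the post: the pin is fully home, the loop has snapped over the far edge, and the job is handed in at 34.6 s. No verdict was reported.

**What I did:** I picked the larger red pin on the board, not the small one on the table. I slid it into the hole about 14 mm above the nominal mark until the collar stopped at the post. I then let go, pushed the tab forward from behind, and pressed it down until the loop snapped.

**Forces:** The highest reading I saw was about 8 N, at the collar. The tab read about 5 N just before the snap. I only read the force at the end of each short move, so a brief peak in between would not show.

**Last checks:**
- **Pin:** The tip was seen out of the far face before the loop went over it. The handle block then measured within about 1 mm of home, allowing for its sag.
- **Loop:** The end bar lies on the far face. The tab's position and slope in the scene camera give a joint angle of about 0.85 rad, above the 0.70 needed.
- **Robot:** The gripper is empty, clear of everything at z = 305 mm, and reads no force.
- **Bystanders:** I kept clear of the servo, screwdriver and cup, and nothing looked moved, but I did not measure their positions afterwards.

**Did not agree or failed:**
- The cameras differed by 1–2 mm on the post's position, and the wrist camera read about 1 mm to one side. I corrected for both.
- The closing top-camera check found no tab pixels, so the loop angle rests on the scene camera alone.

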